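Take the smoothing roller off its safety hook and park it in the bench rest

ROBOT

A 7-joint arm with a two-finger parallel gripper is mounted at the origin on a cart in front of the work surface, level with it; the furniture and walls round the work are solid. World frame = base frame: x ahead of the robot, y to its left, z up, the work surface at z = 0. Lengths are in m, angles in rad, forces in N, time in s.
With the tool pointing down it reaches from about 0.425 to 0.925 m from the base axis. Payload 6.8 kg.
Tool frame: the origin (TCP) lies at the very end of the fingers, on their centre line; the grasp point (between the pads) lies bot.grip_point_offset behind it (bot.grip_point_offset is the distance from the TCP to the grasp point, in m); z points along the fingers, y is the line along which they close (so a half turn about z gives the same grasp; the last joint's range is limited). The gripper opens to 85 mm and grips with 20 to 120 N. Pads are 22 mm wide; open, the fingers measure 114 mm over their backs; the gripper's body (76 mm by 85 mm) begins 54 mm behind the grasp point. The pads swing forward as they close: fully open they stand 13 mm farther back than shut.
Start: joints at [-1.417, 0.477, 0.022, 1.555, -0.011, 1.109, -0.083], TCP at [0.175, 0.652, 0.231] pointing down, gripper open.
Joint ranges: [-2.96, 2.96], [-0.34, 2.1], [-1.41, 1.46], [0.24, 2.44], [-1.37, 4.51], [0.17, 1.92], [-2.96, 2.96]. Speed limits (rad/s): [2.39, 2.39, 3.14, 3.14, 3.14, 3.14, 3.14].

INTERFACE

Orientations are given as a unit quaternion [w, x, y, z].
In Python, from station import bot, imaging gives the robot as it stands. The module is installed in compiled form; this text tells all that it offers.
- The arm moves only by the tool carry_out, never from a script. Its argument "targets" is one flat list of numbers, 5 for each row, row after row: the closure in counts, from 0 (fully open) to 255 (shut), then the shift along the world's x, y, z in mm, then the turn about the world's z in degrees. A call has 1 to 20 rows; each row shifts and turns the commanded pose from where the row before left it; what a row does not reach is not made up. A row lasts 1/10 s, in which the tool goes at most 50 mm and 8.59 degrees, less where a joint would pass 70% of its speed; a pose out of reach is approached as far as the arm can. A call is refused whole if a number of a shift passes 50 or a number of a turn 8.59, either way. A call with a gripper value outside its range is refused whole. The fingers move at their own pace and stop on an object; "newtons" is the grip in N (left out, the last holds). Time passes only in rows, so rows that do not move let the fingers close. It gives the time, the measured TCP pose, the force, the opening and the grip force at its end, in the units of the state.
- bot.get_obs(): the state, without advancing time (a new reading comes with each control period).
- imaging.read_camera(name): name is "side" or "top"; returns a dict with "frame" (480x640x3 uint8, red, green, blue), "fov_y" (degrees; the focal length in pixels is half the picture's height over the tangent of half this angle, whatever the lens; pixels are square), "cx", "cy" (the principal point, pixels), "pose" (4x4, takes a point from camera to world coordinates). Camera axes: x right, y up, looking along -z (the intrinsics and any distortion apply to the point x, -y, -z); pixel columns grow to the right and rows downward; lengths in m; the calibration is good to about 2 mm. A picture is of the moment at which its call begins. There is no depth.
- bot.hand_in(): hands the job in; it is judged then, once.
The state is a dict: "t": time; "q": joint angles; "joint_vel": joint speeds; "joint_torque": joint torques, N m; "eef_pos": TCP position; "tool_rot": TCP orientation; "contact_force": force on the tool from outside, world axes, zero at the start; "torque": the same for the moment, N m; "gripper_width": opening from 0.0 (shut) to 1.0 (fully open); "grasp_force": force on a finger pad.
Only numpy, scipy, OpenCV 4.12 (cv2) and the standard library are available. Lean on these libraries where they do the work, as an engineer would, in place of code of your own. Each camera call takes 0.05 s, during which the arm holds its last target. There are 200 camera calls.

TASK

The smoothing roller hangs on the hook board behind a sprung keeper flap. Press the flap back against the board firmly but not roughly, lift the roller off the hook while the flap is held back, and hang it by its cross bar in both notches of the bench rest, upright and at rest, without knocking any of the other things on the table about or letting the roller tip over.

Things in the scene. Friction and masses are not known exactly. Their poses are not given: they have to be found in the camera images.
- hook_board: Fixed plywood hook board: base 150 x 220 x 20 mm, upright board 220 wide, 300 mm high, so a gripper must come to its face tilted. Origin on the table under the middle of the board's front face; x into the board (its front looks to -x), y along it, z up. Board and rest change sides. Two steel prongs 12 mm wide at y = +34, -34 mm project 55 mm to -x.
- hook_seat (a point): Centre of the roller's cross bar as hung: x -39, y 0, z 110 mm of the hook board, same axes (the roller may hang 5 mm off along y). The prongs' flat top is 5 mm below it, 14 mm long between a step behind and the tips, which are 9 mm thick and turn up 13 mm. To come off, the bar rises 16 to 25 mm, then goes 60 mm to -x before it rises on.
- keeper (a joint): Angle (rad) of the keeper, a sprung steel flap. 0 = shut: it hangs upright from its pin close behind the handle, and two claws at its foot reach forward over the cross bar, so the roller cannot be lifted; pulling only jams it. Pressed back towards the board it swings to 0.20 (firm stop); it springs shut. Hold it over 0.15 while the bar rises; press it with the bar lying on the seat.
- keeper_face (a point): Point on the flap's front face, 74 mm below the pin; shut: x -22, y 0, z 156 mm of the hook board; moves with the flap. Plain plate 110 mm wide, from the pin to 85 mm below it, 3 mm behind the handle when shut: fingertips that straddle the handle reach past it and press here. At this height about 3 N at first, 4.5 N at the stop, 15 mm back. They slide up the plate while lifting.
- keeper_pin (a point): Middle of the keeper's level pin (along y, 10 mm thick), 20 mm in front of the board and 230 mm over the table.
- roller: Smoothing roller, about 0.4 kg, hung handle up, alike front and back. Origin: centre of its level cross bar, 10 (x) x 194 (y) x 10 (z) mm; z up along the handle, y along the bar. Below the bar two arms at y = +73, -73 mm carry the black roller, 40 mm thick, 138 long, axis at z = -62 mm: 37 mm are free between bar and roller, and the 8 mm thick prongs pass there.
- roller_grip (a point): Centre of the roller's wooden handle, 49 mm above the cross bar's centre; axes as the roller's. The handle is 28 mm deep (x), 24 mm thick (y), 62 mm tall, on a neck 16 mm thick; pinch it across the 24 mm.
- bench_rest: Fixed plywood rest: base 110 x 206 x 20 mm, two uprights 60 mm deep (x), 10 mm thick at y = +87, -87 mm, tied by low rails in front and behind, each with an open notch on top, 20 mm wide (x), floor at z = 107 mm, flaring to about 40 mm at its mouth at z = 142 mm. Origin on the table under its middle; y from upright to upright. The bar's ends go into the notches from above, either way round.
- rest_seat (a point): Where the centre of the cross bar lies when the roller hangs in the rest: 112 mm over the table, midway between the uprights. Axes as the bench rest's.
- ink_bottle: Bystander, to be left alone: brown stoneware ink bottle with a cork, 49 mm round, 80 mm tall, standing between the hook board and the rest. Origin: centre of its underside.
- print_block: Bystander, to be left alone: small wooden hand printing block, 50 x 50 x 31 mm, lying between the hook board and the rest. Origin: centre of its underside.
- jar: Bystander, to be left alone: glass jar with a lid, 69 mm round, 84 mm tall, at the left edge of the table. Origin: centre of its underside.
- paint_can: Bystander, to be left alone: small tin can, 57 mm round, 72 mm tall, at the left edge. Origin: centre of its underside.
- wax_tin: Bystander, to be left alone: round lidded tin, 62 mm round, 46 mm tall, at the right edge. Origin: centre of its underside.
- pot: Bystander, to be left alone: pale enamel pot, 75 mm round, 75 mm tall, at the right edge. Origin: centre of its underside.
- rule: Bystander, to be left alone: folded wooden rule, 238 x 16 x 16 mm, lying along the front edge. Origin: centre of its underside.
- dust_brush: Bystander, to be left alone: small black-bristled brush with a wooden back, 63 x 156 x 44 mm, lying at the front edge. Origin: centre of its underside.

How it is judged:
On the way, in this order (a step that is already met when the one before it is completed fails the run):
1. the keeper is pressed back (over 0.1 rad) while the roller is still on the hook (value of joint keeper above 0.1 rad and distance between roller and hook_seat below 0.03 m), for 0.1 s.
2. the roller is off the hook and the keeper has sprung shut (horizontal distance between roller and hook_seat above 0.05 m and value of joint keeper below 0.03 rad), for 0.1 s.
At the end, for the whole second after the job is handed in: The roller's cross bar lies in both notches of the bench rest (its centre within 14 mm of the seat point sideways and 5 mm in height, along the rest within 0.1 rad), the handle up within 0.15 rad of vertical, at rest and let go; the keeper is shut (horizontal distance between roller and rest_seat below 0.014 m and z of roller in the frame of rest_seat between -0.005 and 0.005 m and angle between the y axis of roller and the y axis of bench_rest, either way round below 0.1 rad and angle between roller's own z axis and vertical below 0.15 rad and linear speed of roller below 0.03 m/s and angular speed of roller below 0.3 rad/s and value of joint keeper below 0.03 rad); the robot touches nothing.
It fails at once if the keeper is pressed roughly (over 40 N) (contact force between keeper and the fingers above 40 N).
It fails at once if the roller tips over (more than 0.8 rad) (angle between roller's own z axis and vertical above 0.8 rad).
It fails at once if one of the other things on the table is knocked about (moved over 30 mm) (distance of any of ink_bottle, print_block, jar, paint_can, wax_tin, pot, rule, dust_brush from where it was at the start of the episode above 0.03 m).
It also fails if it takes over 58 s, if anything falls off the work surface, if the arm or the gripper's body presses on something with over 40 N, if the wrist force passes 120 N, or if a joint passes its speed limit or range.

## Working session

There is one attempt and no reset: what is moved stays moved. The work goes in short steps, Python scripts to look and compute and a tool call to move; the robot and the scene stay as the last step left them, time stands still between calls to the robot, and variables do not carry over. Pictures are saved under pics/ and viewed, at most 10 in all, crops included, and the job is handed in when it is done.

Besides the shell and the picture viewer there is one more tool, called after "Emit:" as name(argument=value, ...) on one line, values as JSON. carry_out: Moves the arm, as the interface text tells. Its arguments: {"type":"object","properties":{"targets":{"type":"array","items":{"type":"number"}},"newtons":{"type":"number"}},"required":["targets"]}

```bash
mkdir -p pics; cat > h.py <<'E'
import numpy as np,cv2
from station import bot,imaging
def shot(n,f):
    d=imaging.read_camera(n); cv2.imwrite('pics/'+f,d['frame'][:,:,::-1]); return d
E
python3 - <<'E'
from h import *
import pickle
for n in('side','top'):
    d=shot(n,n+'0.png'); pickle.dump(d,open(n+'0.pkl','wb'))
    print(n,{k:v for k,v in d.items() if k!='frame'})
print(bot.get_obs(),bot.grip_point_offset)
E
```

```text
side {'fov_y': 57.92858205565223, 'cx': 311.377786262777, 'cy': 233.3492459054731, 'pose': array([[ 0.44357104,  0.75003262, -0.49060759, -0.03673344],
       [-0.89617078,  0.37794579, -0.23245409, -0.21812909],
       [ 0.01107492,  0.54277809,  0.83980313,  1.04568475],
       [ 0.        ,  0.        ,  0.        ,  1.        ]])}
top {'fov_y': 50.56670161106644, 'cx': 324.85539048496526, 'cy': 240.1412041880731, 'pose': array([[ 0.06660919,  0.97678452, -0.20360555,  0.14584017],
       [-0.997777  ,  0.06478472, -0.01562042, -0.00981976],
       [-0.00206725,  0.2041934 ,  0.97892839,  1.68419273],
       [ 0.        ,  0.        ,  0.        ,  1.        ]])}
{'t': 0.1, 'q': array([-1.41709989,  0.47773209,  0.02233553,  1.55634957, -0.01148554,
        1.1092839 , -0.08309829]), 'joint_vel': array([-0.00070779, -0.00025133,  0.00071496, -0.00077345, -0.00136547,
       -0.00075165, -0.00028264]), 'joint_torque': array([ 3.90287867e-03, -5.97759318e+01,  1.61313716e+00, -2.81953597e+01,
        1.27716508e-02,  5.08256911e-03, -2.29933917e-06]), 'eef_pos': array([0.17457414, 0.6514867 , 0.23041424]), 'tool_rot': array([-4.27770284e-05,  1.30507563e-01,  9.91446973e-01, -8.21262771e-04]), 'contact_force': array([-0.28913608, -0.01257939, -0.614354  ]), 'torque': array([0.01074317, 0.04417788, 0.03373591]), 'grasp_force': 0.0, 'gripper_width': 0.9991548611584288} 0.0187
```

View pics/side0.png

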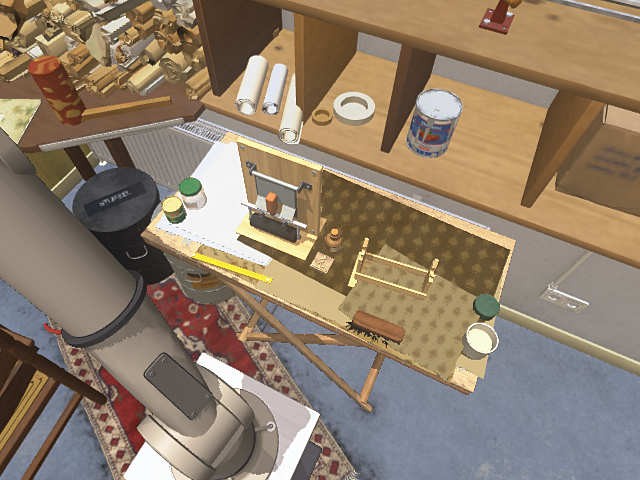

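View pics/top0.png

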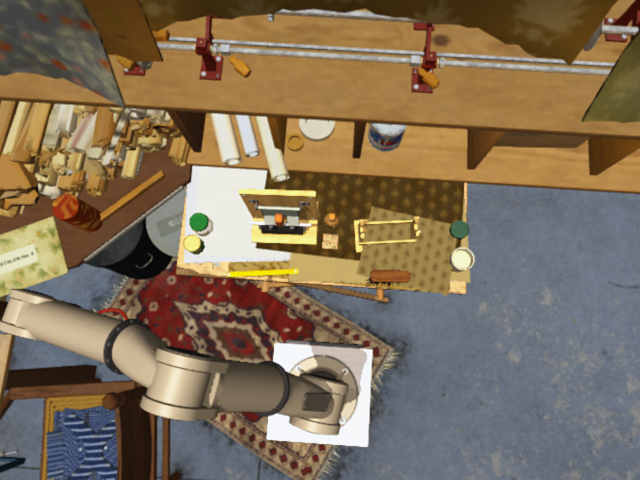

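```bash
python3 - <<'E'
from h import *
import pickle
s=pickle.load(open('side0.pkl','rb'))['frame'][:,:,::-1];t=pickle.load(open('top0.pkl','rb'))['frame'][:,:,::-1]
def crop(im,x,y,w,h,k):
    c=cv2.resize(im[y:y+h,x:x+w],None,fx=k,fy=k,interpolation=cv2.INTER_CUBIC)
    for i in range(0,w,10):
        cv2.line(c,(i*k,0),(i*k,6 if i%50 else 14),(0,0,255),1); cv2.putText(c,str(x+i),(i*k,22),0,.3,(0,0,255),1)
    for j in range(0,h,10):
        cv2.line(c,(0,j*k),(6,j*k),(0,0,255),1); cv2.putText(c,str(y+j),(8,j*k+4),0,.3,(0,0,255),1)
    return c
a=crop(s,232,132,100,130,4);b=crop(t,240,180,90,75,4)
m=np.zeros((520,760,3),np.uint8);m[:,:400]=a;m[:300,400:]=b
cv2.imwrite('pics/c1.png',m)
a=crop(s,340,228,105,90,4);b=crop(t,348,208,80,90,4)
cv2.imwrite('pics/c2.png',np.hstack([a,b]))
E
```

```text
(no output)
```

View pics/c1.png

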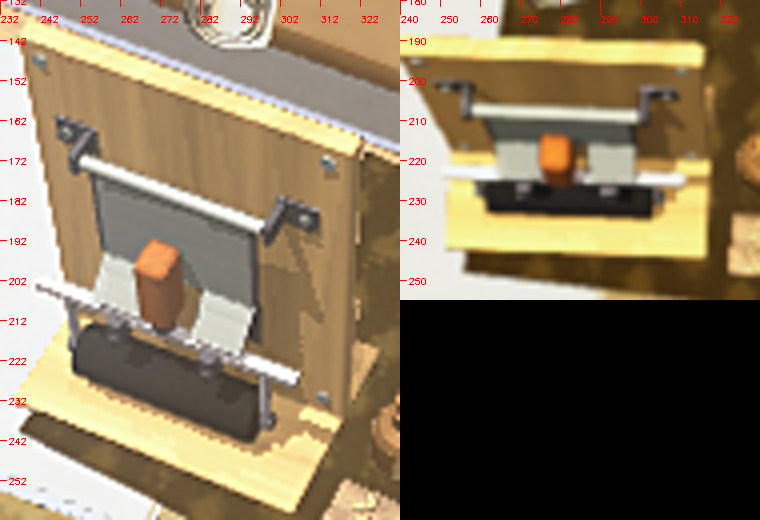

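View pics/c2.png

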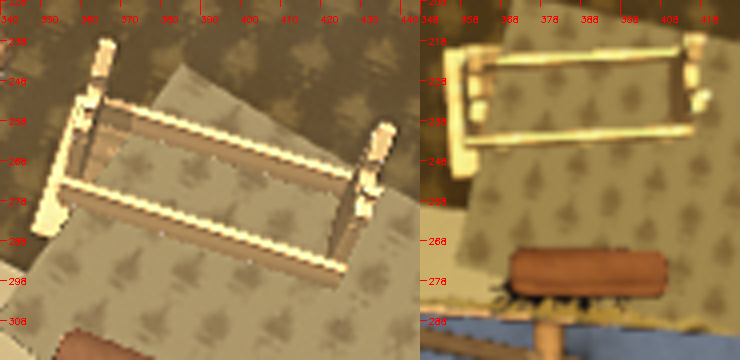

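```bash
cat >> h.py <<'E'
import pickle
from scipy.optimize import least_squares
def proj(d,P):
    P=np.atleast_2d(P);T=np.linalg.inv(d['pose']);c=P@T[:3,:3].T+T[:3,3]
    f=240/np.tan(np.radians(d['fov_y'])/2)
    return np.c_[d['cx']+f*c[:,0]/-c[:,2],d['cy']-f*c[:,1]/-c[:,2]]
def w(p,L):
    L=np.atleast_2d(L)/1000.;c,s=np.cos(p[2]),np.sin(p[2])
    return np.c_[p[0]+c*L[:,0]-s*L[:,1],p[1]+s*L[:,0]+c*L[:,1],L[:,2]]
E
cat > fit.py <<'E'
from h import *
S=pickle.load(open('side0.pkl','rb'));T=pickle.load(open('top0.pkl','rb'))
def fit(ls,us,lt,ut,p0):
    ls,us,lt,ut=map(lambda a:np.array(a,float),(ls,us,lt,ut))
    g=lambda p:np.r_[(proj(S,w(p,ls))-us).ravel(),(proj(T,w(p,lt))-ut).ravel()]
    r=least_squares(g,p0,loss='soft_l1');print(r.x.round(4),'deg',np.degrees(r.x[2]).round(2));print(g(r.x).reshape(-1,2).round(1).tolist());return r.x
B=fit([[-39,97,110],[-39,-97,110],[0,110,300],[0,-110,300],[-39,0,190]],[[241.2,203.8],[306.5,226.5],[237.5,145],[321.2,171.5],[271.5,196.5]],
 [[-39,97,110],[-39,-97,110],[0,110,300],[0,-110,300],[-39,0,190]],[[250.5,223.2],[311.5,225.2],[240.5,195.5],[315.8,196.8],[279,216]],[.7,.2,0])
R=fit([[25,87,142],[25,-87,142],[-25,87,142],[-25,-87,142]],[[366.2,238.5],[435.,260],[362,252.5],[431.5,279]],
 [[25,87,142],[25,-87,142],[-25,87,142],[-25,-87,142]],[[363.5,221.8],[416.8,218],[363,235.5],[418.8,233]],[.7,-.2,0])
pickle.dump((B,R),open('fit.pkl','wb'))
def draw(d,x,y,W,H,k,lines):
    c=cv2.resize(d['frame'][y:y+H,x:x+W,::-1],None,fx=k,fy=k,interpolation=cv2.INTER_CUBIC)
    for p,L,col in lines:
        q=(proj(d,w(p,L))+.5-[x,y])*k
        cv2.polylines(c,[q.round().astype(int)],False,col,1)
    return c
def up(s): return [[-30,s*87+5,20],[-30,s*87+5,142],[-20,s*87+5,142],[-10,s*87+5,107],[10,s*87+5,107],[20,s*87+5,142],[30,s*87+5,142],[30,s*87+5,20]]
box=[[-55,103,20],[-55,-103,20],[55,-103,20],[55,103,20],[-55,103,20]]
G=(0,255,0);M=(255,0,255)
ls=[(R,up(1),G),(R,up(-1),M),(R,box,(255,0,0)),(B,[[0,110,20],[0,110,300],[0,-110,300],[0,-110,20],[0,110,20]],G),(B,[[-20,70,230],[-20,-70,230]],M),(B,[[-39,97,110],[-39,-97,110]],M),(B,[[-53,12,190],[-25,12,190],[-25,-12,190],[-53,-12,190],[-53,12,190],[-53,12,128],[-53,-12,128]],G)]
a=draw(S,232,132,210,160,2,ls);a=draw(S,232,132,205,165,2,ls)
b=draw(T,240,175,190,90,4,ls)
a=draw(S,232,132,105,120,4,ls);c=draw(S,345,230,95,75,4,ls)
m=np.zeros((480,800,3),np.uint8);m[:,:420]=a;m[:300,420:]=c
t=draw(T,350,208,76,45,5,ls);m[300:480,420:]=cv2.resize(t,(380,225))[:180]
cv2.imwrite('pics/ov.png',m)
E
python3 fit.py
```

```text
[0.5542 0.1558 0.0367] deg 2.1
[[0.2, -0.6], [0.7, 1.8], [-2.8, -3.9], [-1.4, -0.7], [0.2, 0.4], [1.3, 0.4], [1.1, 0.1], [-2.0, -1.2], [0.1, -0.4], [0.9, 2.2]]
[ 0.5228 -0.1852  0.1028] deg 5.89
[[0.3, 0.0], [1.2, 0.4], [-1.4, 2.5], [0.4, -1.1], [-1.7, -1.9], [0.6, -0.1], [-0.4, 0.0], [-0.3, 0.5]]
```

View pics/ov.png

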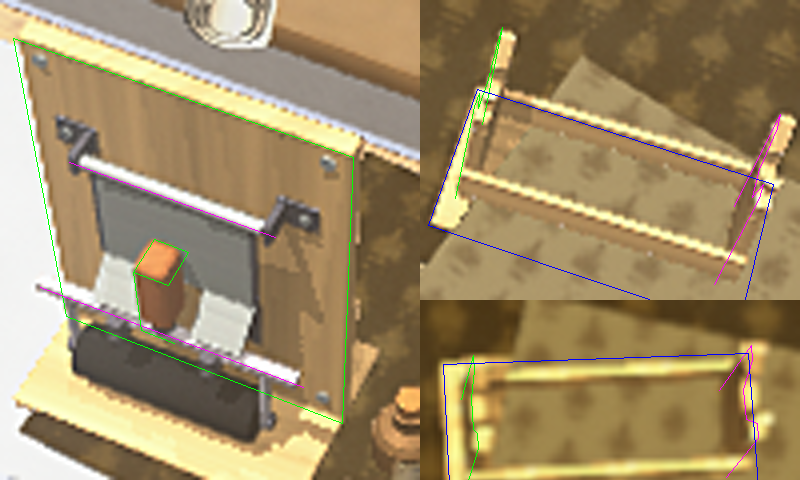

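```bash
cat >> h.py <<'E'
def ray(d,u,z):
    f=240/np.tan(np.radians(d['fov_y'])/2);u=np.atleast_2d(u)
    r=np.c_[(u[:,0]-d['cx'])/f,-(u[:,1]-d['cy'])/f,-np.ones(len(u))]@d['pose'][:3,:3].T
    o=d['pose'][:3,3];return o+r*((np.asarray(z)-o[2])/r[:,2])[:,None]
E
python3 - <<'E'
from h import *
S=pickle.load(open('side0.pkl','rb'));T=pickle.load(open('top0.pkl','rb'))
def sc(x,y):return [232+x/4-.5,132+y/4-.5]
def tc(x,y):return [240+(x-400)/4-.5,180+y/4-.5]
def s2(x,y):return [340+x/4-.5,228+y/4-.5]
def t2(x,y):return [348+(x-420)/4-.5,208+y/4-.5]
z=np.array
n=['barL','barR','pinL','pinR','topL','topR','hand']
Z=z([.11,.11,.23,.23,.3,.3,.19])
a=ray(S,[sc(37,287),sc(298,378),sc(80,160),sc(265,228),sc(22,52),sc(357,158),sc(159,258)],Z)
b=ray(T,[tc(442,173),tc(686,181),tc(470,107),tc(640,116),tc(402,62),tc(705,67),tc(556,148)],Z)
for i,k in enumerate(n):print(k,(a[i]*1000).round(),(b[i]*1000).round())
# table level points: block, bottle tops
n=['farL','farR','nearL','nearR','baseL']
Z=z([.142]*4+[.02])
a=ray(S,[s2(107,42),s2(385,128),s2(88,95),s2(365,205),s2(35,232)],Z)
b=ray(T,[t2(484,50),t2(695,38),t2(480,105),t2(704,98),t2(453,178)],Z)
for i,k in enumerate(n):print(k,(a[i]*1000).round(),(b[i]*1000).round())
E
```

```text
barL [511. 253. 110.] [514. 257. 110.]
barR [524.  63. 110.] [520.  63. 110.]
pinL [536. 220. 230.] [537. 221. 230.]
pinR [540.  94. 230.] [539.  95. 230.]
topL [543. 255. 300.] [548. 261. 300.]
topR [559.  44. 300.] [559.  46. 300.]
hand [517. 157. 190.] [520. 159. 190.]
farL [540. -95. 142.] [ 539. -101.  142.]
farR [ 558. -267.  142.] [ 559. -266.  142.]
nearL [500. -99. 142.] [ 495. -101.  142.]
nearR [ 503. -273.  142.] [ 512. -274.  142.]
baseL [460. -92.  20.] [459. -89.  20.]
```

Emit:
carry_out(targets=[0,16,-35,8,1.25,0,16,-35,8,1.25,0,16,-35,8,1.25,0,16,-35,8,1.25,0,16,-35,8,1.25,0,16,-35,8,1.25,0,16,-35,8,1.25,0,16,-35,8,1.25,0,20,-35,4,1.25,0,20,-35,4,1.25,0,20,-35,4,1.25,0,20,-35,4,1.25,0,20,-35,4,1.25,0,20,-35,4,1.25])

```text
t: 1.5
eef_pos: [0.423, 0.1603, 0.3193]
tool_rot: [-0.0, -0.022, 1.0, 0.0]
contact_force: [0.8, -0.2, -0.2]
gripper_width: 0.999
grasp_force: 0.0
```

Emit:
carry_out(targets=[0,-20,0,0,0,0,-20,0,0,0,0,-20,0,0,0,0,-20,0,0,0,0,-20,0,0,0,0,0,0,0,0])

```text
t: 2.1
eef_pos: [0.3207, 0.1618, 0.319]
tool_rot: [-0.0, -0.023, 1.0, -0.0]
contact_force: [0.6, -0.3, 0.4]
gripper_width: 1.001
grasp_force: 0.0
```

```bash
python3 -c "
from station import bot
o=bot.get_obs()
for k in('t','q','eef_pos','tool_rot','contact_force'):print(k,o[k].round(4) if k!='t' else o[k])"
```

```text
t 2.1
q [-0.8905 -0.1796  0.216   2.1214  0.0405  1.1968  0.9236]
eef_pos [0.3207 0.1618 0.319 ]
tool_rot [-5.000e-04 -2.280e-02  9.997e-01 -0.000e+00]
contact_force [ 0.5609 -0.324   0.3784]
```

Emit:
carry_out(targets=[0,-20,0,0,0,0,-20,0,0,0,0,-20,0,0,0,0,-20,0,0,0,0,-20,0,0,0,0,-20,0,0,0,0,0,0,0,0])

```text
t: 2.8
eef_pos: [0.2154, 0.1619, 0.3196]
tool_rot: [0.001, -0.02, 1.0, -0.0]
contact_force: [0.8, -0.5, 0.1]
gripper_width: 1.002
grasp_force: 0.0
```

```bash
python3 -c "
from station import bot
o=bot.get_obs()
for k in('t','q','eef_pos','tool_rot','contact_force'):print(k,o[k].round(4) if k!='t' else o[k])"
```

```text
t 2.8
q [-0.6779 -0.3367 -0.1439  2.2352 -0.0487  1.2398  0.8128]
eef_pos [0.2154 0.1619 0.3196]
tool_rot [ 6.000e-04 -2.000e-02  9.998e-01 -3.000e-04]
contact_force [ 0.789  -0.4854  0.083 ]
```

Emit:
carry_out(targets=[0,-40,0,0,0,0,-40,0,0,0,0,-40,0,0,0,0,0,0,0,0])

```text
t: 3.2
eef_pos: [0.1216, 0.1996, 0.2884]
tool_rot: [-0.03, -0.025, 0.999, -0.022]
contact_force: [-0.1, -0.7, -0.0]
gripper_width: 1.0
grasp_force: 0.0
```

```bash
python3 -c "
from station import bot
o=bot.get_obs()
for k in('t','q','eef_pos','tool_rot','contact_force'):print(k,o[k].round(4) if k!='t' else o[k])"
```

```text
t 3.2
q [-0.977  -0.3356 -0.1864  2.3066 -0.1023  1.2327  0.5074]
eef_pos [0.1216 0.1996 0.2884]
tool_rot [-0.0301 -0.0253  0.999  -0.0219]
contact_force [-0.0508 -0.654  -0.0122]
```

Emit:
carry_out(targets=[0,40,-10,10,0,0,40,-10,10,0,0,40,-10,10,0,0,40,-10,0,0,0,40,0,0,0,0,0,0,0,0])

```text
t: 3.8
eef_pos: [0.3286, 0.1577, 0.3191]
tool_rot: [-0.028, -0.02, 0.999, -0.022]
contact_force: [-0.3, 0.2, 0.2]
gripper_width: 1.004
grasp_force: 0.0
```

Emit:
carry_out(targets=[0,0,0,50,0,0,0,0,50,0,0,0,0,50,0,0,0,0,50,0,0,0,0,50,0,0,0,0,50,0,0,0,0,50,0,0,0,0,50,0,0,0,0,50,0,0,0,0,50,0])

```text
t: 4.8
eef_pos: [0.318, 0.1508, 0.6458]
tool_rot: [-0.006, -0.02, 1.0, -0.012]
contact_force: [-0.5, 0.4, -0.0]
gripper_width: 0.996
grasp_force: 0.0
```

```bash
cat > st.py <<'E'
from h import *
from scipy.spatial.transform import Rotation as Ro
o=bot.get_obs();q=o['tool_rot'];R=Ro.from_quat([q[1],q[2],q[3],q[0]]).as_matrix()
print('t',o['t'],'q',o['q'].round(3),'\npos',o['eef_pos'].round(4),'F',o['contact_force'].round(1))
print('toolz',R[:,2].round(3),'tooly',R[:,1].round(3),'tilt deg',np.degrees(np.arccos(-R[2,2])).round(1))
E
python3 st.py
```

```text
t 4.8 q [-0.17  -0.158 -0.355  1.398 -0.042  1.913  1.077] 
pos [0.318  0.1508 0.6458] F [-0.5  0.4 -0. ]
toolz [-0.011 -0.024 -1.   ] tooly [-0.041  0.999 -0.023] tilt deg 1.5
```

Emit:
carry_out(targets=[0,0,0,50,0,0,0,0,50,0,0,0,0,50,0,0,0,0,50,0,0,0,0,50,0,0,0,0,50,0])

```text
t: 5.4
eef_pos: [0.3443, 0.1589, 0.7393]
tool_rot: [0.085, -0.02, 0.996, 0.029]
contact_force: [-0.1, -0.2, -0.5]
gripper_width: 1.002
grasp_force: 0.0
```

```bash
python3 st.py
```

```text
t 5.4 q [ 0.285 -0.164 -0.669  1.173 -0.1    1.915  1.182] 
pos [0.3443 0.1589 0.7393] F [-0.1 -0.2 -0.5]
toolz [ 0.168  0.061 -0.984] tooly [-0.044  0.998  0.054] tilt deg 10.3
```

Emit:
carry_out(targets=[0,0,-50,0,0,0,0,-50,0,0,0,0,-50,0,0,0,0,-50,0,0,0,0,-50,0,0,0,0,-50,0,0,0,0,0,50,0,0,0,0,50,0,0,0,0,50,0,0,0,0,50,0,0,0,0,50,0,0,0,0,50,0])

```text
t: 6.6
eef_pos: [0.3828, -0.1299, 0.846]
tool_rot: [0.205, -0.014, 0.979, -0.001]
contact_force: [-0.3, 0.3, 0.4]
gripper_width: 0.999
grasp_force: 0.0
```

```bash
python3 st.py
```

```text
t 6.6 q [ 0.364 -0.124 -0.075  0.949 -0.136  1.915  1.814] 
pos [ 0.3828 -0.1299  0.846 ] F [-0.3  0.3  0.4]
toolz [ 0.402  0.004 -0.916] tooly [-0.027  1.    -0.007] tilt deg 23.7
```

Emit:
carry_out(targets=[0,0,50,0,0,0,0,50,0,0,0,0,30,0,0,0,0,0,50,0,0,0,0,50,0,0,0,0,50,0,0,0,0,50,0,0,0,0,50,0,0,0,0,50,0])

```text
t: 7.5
eef_pos: [0.4031, 0.0006, 0.9502]
tool_rot: [0.304, -0.013, 0.952, -0.001]
contact_force: [0.8, 0.6, -0.2]
gripper_width: 1.001
grasp_force: 0.0
```

```bash
python3 st.py
```

```text
t 7.5 q [ 0.977 -0.093 -0.893  0.663 -0.123  1.915  1.582] 
pos [4.031e-01 6.000e-04 9.502e-01] F [ 0.8  0.6 -0.2]
toolz [ 0.58   0.007 -0.815] tooly [-0.025  1.    -0.009] tilt deg 35.4
```

Emit:
carry_out(targets=[0,0,0,50,0,0,0,0,50,0])

```text
t: 7.7
eef_pos: [0.4069, 0.0008, 0.9856]
tool_rot: [0.34, -0.013, 0.94, -0.0]
contact_force: [0.1, 1.4, -0.7]
gripper_width: 1.003
grasp_force: 0.0
```

```bash
python3 st.py
```

```text
t 7.7 q [ 1.283 -0.065 -1.199  0.552 -0.116  1.915  1.583] 
pos [4.069e-01 8.000e-04 9.856e-01] F [ 0.1  1.4 -0.7]
toolz [ 0.64   0.008 -0.768] tooly [-0.025  1.    -0.01 ] tilt deg 39.8
```

Emit:
carry_out(targets=[0,0,10,-40,0,0,0,10,-40,0,0,0,10,-40,0,0,0,10,-40,0,0,0,10,-40,0,0,0,10,-40,0,0,0,10,-40,0,0,0,10,-40,0,0,0,10,-40,0,0,0,10,-40,0,0,0,10,-40,0,0,0,10,-40,0,0,0,10,-40,0,0,0,10,-40,0,0,0,10,-40,0,0,0,5,-40,1.2,0,0,0,0,0])

```text
t: 9.4
eef_pos: [0.4461, 0.1197, 0.5735]
tool_rot: [0.291, -0.013, 0.957, -0.008]
contact_force: [0.7, -0.3, 0.1]
gripper_width: 0.998
grasp_force: 0.0
```

```bash
python3 st.py
```

```text
t 9.4 q [-0.27  -0.334 -0.239  1.803  0.228  1.154  1.043] 
pos [0.4461 0.1197 0.5735] F [ 0.7 -0.3  0.1]
toolz [ 0.557 -0.008 -0.831] tooly [-0.02   1.    -0.023] tilt deg 33.8
```

Emit:
carry_out(targets=[0,0,0,50,0,0,0,0,50,0,0,0,0,50,0,0,0,0,50,0,0,0,0,50,0,0,0,0,50,0,0,0,0,50,0,0,0,0,50,0,0,0,0,50,0,0,0,0,50,0,0,0,0,50,0])

```text
t: 10.5
eef_pos: [0.4547, 0.0965, 0.9946]
tool_rot: [0.362, -0.016, 0.932, 0.018]
contact_force: [-0.3, 0.5, 0.8]
gripper_width: 0.999
grasp_force: 0.0
```

```bash
python3 st.py
```

```text
t 10.5 q [-0.601  0.     0.012  0.533  0.367  1.916  1.267] 
pos [0.4547 0.0965 0.9946] F [-0.3  0.5  0.8]
toolz [ 0.673  0.044 -0.738] tooly [-0.043  0.999  0.021] tilt deg 42.4
```

Emit:
carry_out(targets=[0,16,2,-40,0,0,16,2,-40,0,0,16,2,-40,0,0,16,2,-40,0,0,16,2,-40,0,0,16,2,-40,0,0,16,2,-40,0,0,16,2,-40,0,0,0,5,-40,0,0,0,5,-40,0,0,0,5,-40,0,0,0,5,-40,0,0,0,5,-40,0,0,0,5,-40,0,0,0,0,0,0])

```text
t: 12.0
eef_pos: [0.5831, 0.1445, 0.4265]
tool_rot: [0.355, -0.019, 0.935, 0.014]
contact_force: [-0.5, -0.5, -0.4]
gripper_width: 1.005
grasp_force: 0.0
```

```bash
python3 st.py
```

```text
t 12.0 q [-0.491 -0.115 -0.012  2.019  0.506  0.624  0.787] 
pos [0.5831 0.1445 0.4265] F [-0.5 -0.5 -0.4]
toolz [ 0.663  0.041 -0.748] tooly [-0.046  0.999  0.013] tilt deg 41.6
```

Emit:
carry_out(targets=[0,-20,3,-10,0,0,-20,3,-20,0,0,-20,3,-20,0,0,-20,0,-20,0,0,0,0,-30,0,0,0,0,0,0])

```text
t: 12.6
eef_pos: [0.5046, 0.1541, 0.3313]
tool_rot: [0.358, -0.019, 0.933, 0.016]
contact_force: [0.5, -1.2, -0.7]
gripper_width: 1.004
grasp_force: 0.0
```

```bash
python3 st.py
```

```text
t 12.6 q [-0.455 -0.155 -0.173  2.279  0.781  0.5    0.376] 
pos [0.5046 0.1541 0.3313] F [ 0.5 -1.2 -0.7]
toolz [ 0.668  0.042 -0.743] tooly [-0.046  0.999  0.016] tilt deg 42.0
```

Emit:
carry_out(targets=[0,0,0,-25,0,0,0,0,-25,0,0,0,0,-25,0,0,0,0,-20,0,0,0,0,0,0])

```text
t: 13.1
eef_pos: [0.5063, 0.1547, 0.2369]
tool_rot: [0.359, -0.019, 0.933, 0.016]
contact_force: [-0.3, -0.3, -0.2]
gripper_width: 0.998
grasp_force: 0.0
```

```bash
cat > look.py <<'E'
import sys
from h import *
def look(f,sb,tb,k=4):
    s=shot('side','s_'+f);t=shot('top','t_'+f)
    o=bot.get_obs();q=o['tool_rot']
    r=[]
    for d,(x,y,W,H) in((s,sb),(t,tb)):
        c=cv2.resize(d['frame'][y:y+H,x:x+W,::-1],None,fx=k,fy=k,interpolation=cv2.INTER_CUBIC)
        u=(proj(d,o['eef_pos'])[0]+.5-[x,y])*k
        cv2.circle(c,tuple(u.astype(int)),4,(0,0,255),1)
        r.append(c)
    h=max(c.shape[0] for c in r);m=np.hstack([np.pad(c,((0,h-c.shape[0]),(0,0),(0,0))) for c in r])
    cv2.imwrite('pics/'+f,m)
E
python3 st.py; python3 -c "
from look import *
look('l1.png',(232,132,100,130),(245,180,80,75))"
```

```text
t 13.1 q [-0.4    0.007 -0.248  2.397  1.347  0.391 -0.238] 
pos [0.5063 0.1547 0.2369] F [-0.3 -0.3 -0.2]
toolz [ 0.669  0.042 -0.742] tooly [-0.046  0.999  0.016] tilt deg 42.1
```

View pics/l1.png

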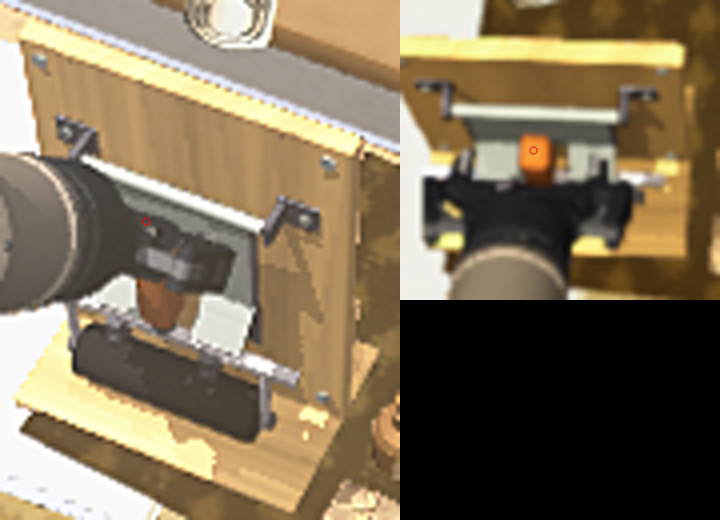

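Emit:
carry_out(targets=[0,1,0,-20,0,0,1,0,-20,0,0,1,0,-20,0,0,0,0,-15,0,0,0,0,-11,0,110,0,0,0,0,110,0,0,0,0,110,0,0,0,0])

```text
t: 14.0
eef_pos: [0.5076, 0.153, 0.1594]
tool_rot: [0.358, -0.021, 0.933, 0.011]
contact_force: [-0.3, -0.2, 0.2]
gripper_width: 0.571
grasp_force: 0.0
```

```bash
python3 st.py
```

```text
t 14.0 q [ 0.152  0.276 -0.866  2.434  1.82   0.598 -0.671] 
pos [0.5076 0.153  0.1594] F [-0.3 -0.2  0.2]
toolz [ 0.668  0.036 -0.743] tooly [-0.046  0.999  0.006] tilt deg 42.0
```

Emit:
carry_out(targets=[110,5,0,-2,0,110,5,0,-2,0,110,5,0,-2,0,110,4,0,0,0,110,0,0,0,0])

```text
t: 14.5
eef_pos: [0.5258, 0.1532, 0.1517]
tool_rot: [0.357, -0.021, 0.934, 0.012]
contact_force: [-0.7, 0.1, -0.8]
gripper_width: 0.57
grasp_force: 0.0
```

Emit:
carry_out(targets=[110,3,0,0,0,110,3,0,0,0,110,0,0,0,0])

```text
t: 14.8
eef_pos: [0.5316, 0.153, 0.1518]
tool_rot: [0.357, -0.021, 0.934, 0.012]
contact_force: [-0.4, 0.1, 0.2]
gripper_width: 0.568
grasp_force: 0.0
```

Emit:
carry_out(targets=[110,3,0,0,0,110,2,0,0,0,110,0,0,0,0])

```text
t: 15.1
eef_pos: [0.5361, 0.1531, 0.1516]
tool_rot: [0.356, -0.021, 0.934, 0.012]
contact_force: [-3.9, -0.5, 1.9]
gripper_width: 0.57
grasp_force: 1.6
```

Emit:
carry_out(targets=[110,3,0,0,0,110,2,0,0,0,110,0,0,0,0])

```text
t: 15.4
eef_pos: [0.5415, 0.1533, 0.1519]
tool_rot: [0.357, -0.021, 0.934, 0.012]
contact_force: [-4.1, 0.9, 2.9]
gripper_width: 0.57
grasp_force: 2.0
```

Emit:
carry_out(targets=[110,3,0,0,0,110,2,0,0,0,110,0,0,0,0])

```text
t: 15.7
eef_pos: [0.5458, 0.1531, 0.1514]
tool_rot: [0.356, -0.021, 0.934, 0.012]
contact_force: [-5.4, 0.1, 2.2]
gripper_width: 0.573
grasp_force: 2.3
```

Emit:
carry_out(targets=[110,2,0,0,0,110,0,0,0,0])

```text
t: 15.9
eef_pos: [0.5464, 0.1529, 0.1505]
tool_rot: [0.355, -0.021, 0.934, 0.012]
contact_force: [-10.6, 0.2, 3.8]
gripper_width: 0.566
grasp_force: 4.9
```

Emit:
carry_out(targets=[110,0,2,0,0,110,0,2,0,0,140,-1,0,1,0,160,-1,0,1,0,160,0,0,0,0], newtons=60)

```text
t: 16.4
eef_pos: [0.5447, 0.1557, 0.1521]
tool_rot: [0.355, -0.02, 0.935, 0.011]
contact_force: [-4.1, -2.5, -4.0]
gripper_width: 0.375
grasp_force: 3.5
```

Emit:
carry_out(targets=[200,0,0,0,0,200,0,0,0,0,255,0,0,0,0,255,0,0,0,0,255,0,0,0,0])

```text
t: 16.9
eef_pos: [0.5446, 0.1565, 0.1525]
tool_rot: [0.355, -0.021, 0.934, 0.012]
contact_force: [-9.3, -2.2, 1.2]
gripper_width: 0.274
grasp_force: 64.1
```

```bash
python3 st.py; python3 -c "
from look import *
look('l2.png',(232,132,100,130),(245,180,80,75))"
```

```text
t 16.9 q [ 0.157  0.345 -0.834  2.364  1.837  0.601 -0.616] 
pos [0.5446 0.1565 0.1525] F [-9.3 -2.2  1.2]
toolz [ 0.663  0.037 -0.747] tooly [-0.048  0.999  0.007] tilt deg 41.6
```

View pics/l2.png

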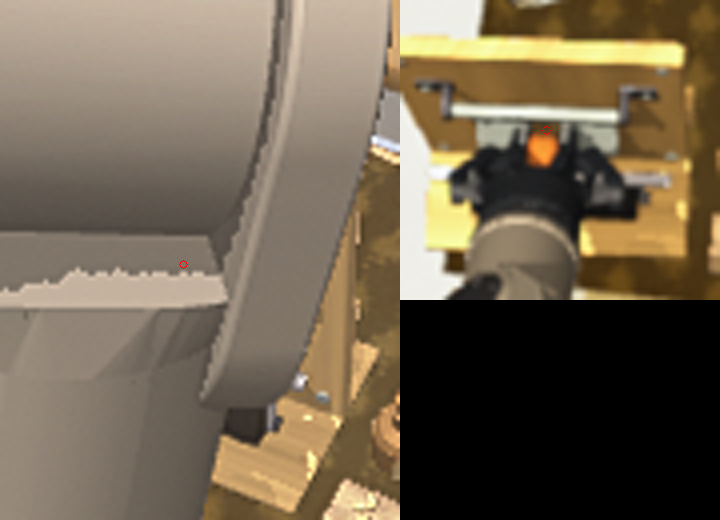

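Emit:
carry_out(targets=[255,0,0,2,0,255,0,0,3,0,255,-1,0,3,0,255,0,0,2,0,255,0,0,0,0])

```text
t: 17.5
eef_pos: [0.5428, 0.1567, 0.1615]
tool_rot: [0.354, -0.021, 0.935, 0.012]
contact_force: [-7.5, 0.6, -8.8]
gripper_width: 0.276
grasp_force: 65.1
```

Emit:
carry_out(targets=[255,-1,0,3,0,255,0,0,3,0,255,-1,0,3,0,255,0,0,2,0,255,0,0,0,0])

```text
t: 18.0
eef_pos: [0.5405, 0.157, 0.1727]
tool_rot: [0.354, -0.022, 0.935, 0.012]
contact_force: [-11.0, 0.8, -11.0]
gripper_width: 0.275
grasp_force: 66.3
```

Emit:
carry_out(targets=[255,-6,0,0,0,255,-7,-1,0,0,255,-7,0,0,0,255,0,0,0,0])

```text
t: 18.4
eef_pos: [0.5239, 0.1563, 0.1762]
tool_rot: [0.358, -0.021, 0.933, 0.012]
contact_force: [-0.7, -0.2, -4.0]
gripper_width: 0.274
grasp_force: 59.9
```

```bash
python3 st.py
```

```text
t 18.4 q [ 0.166  0.251 -0.854  2.389  1.745  0.556 -0.57 ] 
pos [0.5239 0.1563 0.1762] F [-0.7 -0.2 -4. ]
toolz [ 0.668  0.037 -0.743] tooly [-0.047  0.999  0.007] tilt deg 42.0
```

Emit:
carry_out(targets=[255,-7,0,-1,0,255,-7,-1,-1,0,255,-6,0,0,0,255,0,0,0,0])

```text
t: 18.8
eef_pos: [0.5024, 0.155, 0.1726]
tool_rot: [0.356, -0.021, 0.934, 0.012]
contact_force: [-0.1, 0.0, -4.1]
gripper_width: 0.275
grasp_force: 59.9
```

```bash
python3 st.py
```

```text
t 18.8 q [ 0.18   0.233 -0.896  2.428  1.748  0.568 -0.608] 
pos [0.5024 0.155  0.1726] F [-0.1  0.  -4.1]
toolz [ 0.665  0.037 -0.746] tooly [-0.048  0.999  0.007] tilt deg 41.8
```

Emit:
carry_out(targets=[255,-5,0,0,0,255,-5,0,0,0,255,0,0,0,0])

```text
t: 19.1
eef_pos: [0.4933, 0.1551, 0.1732]
tool_rot: [0.357, -0.02, 0.934, 0.013]
contact_force: [-0.4, -0.2, -4.5]
gripper_width: 0.272
grasp_force: 60.0
```

```bash
python3 st.py
```

```text
t 19.1 q [ 0.388  0.294 -1.146  2.435  1.731  0.657 -0.573] 
pos [0.4933 0.1551 0.1732] F [-0.4 -0.2 -4.5]
toolz [ 0.666  0.038 -0.745] tooly [-0.046  0.999  0.01 ] tilt deg 41.8
```

Emit:
carry_out(targets=[255,-2,0,5,0,255,-1,0,12,0,255,0,0,20,0,255,0,0,25,0,255,0,0,25,0,255,0,0,25,0,255,0,0,20,0,255,0,0,0,0])

```text
t: 19.9
eef_pos: [0.491, 0.1545, 0.2985]
tool_rot: [0.358, -0.02, 0.933, 0.01]
contact_force: [0.2, 0.7, -4.6]
gripper_width: 0.274
grasp_force: 59.9
```

```bash
python3 st.py; python3 -c "
from look import *
look('l3.png',(225,120,110,140),(240,160,90,100))"
```

```text
t 19.9 q [ 0.488 -0.147 -1.029  2.302  0.707  0.341  0.431] 
pos [0.491  0.1545 0.2985] F [ 0.2  0.7 -4.6]
toolz [ 0.669  0.033 -0.743] tooly [-0.044  0.999  0.005] tilt deg 42.0
```

View pics/l3.png

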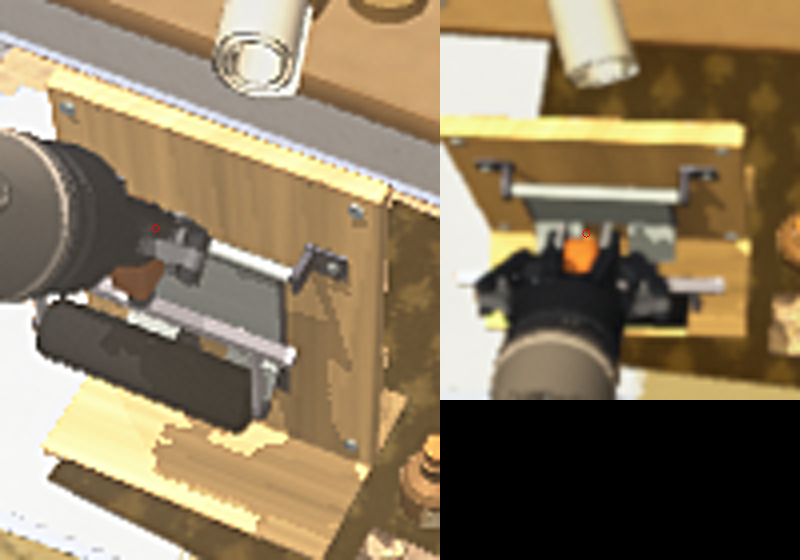

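```bash
python3 - <<'E'
from h import *
S=pickle.load(open('side0.pkl','rb'));T=pickle.load(open('top0.pkl','rb'))
z=np.array([.256])
print(ray(T,[[244.5,229.]],z),ray(T,[[310.75,230.75]],z),ray(S,[[297.75,208.25]],z))
# rest upright edges: rails & base in both views, raw rails endpoints at candidate heights
s2=lambda x,y:[340+x/4-.5,228+y/4-.5]
t2=lambda x,y:[348+(x-420)/4-.5,208+y/4-.5]
for zz in(.03,.045,.06):
    print(zz,'side',ray(S,[s2(108,100),s2(350,174),s2(65,178),s2(345,266)],np.full(4,zz)).round(3)[:,:2].tolist(),
     'top',ray(T,[t2(495,62),t2(680,50),t2(468,142),t2(692,129)],np.full(4,zz)).round(3)[:,:2].tolist())
E
```

```text
[[0.46030954 0.24651299 0.256     ]] [[0.46778888 0.05538259 0.256     ]] [[0.47109915 0.05771417 0.256     ]]
0.03 side [[0.568, -0.098], [0.588, -0.263], [0.5, -0.096], [0.523, -0.281]] top [[0.558, -0.118], [0.578, -0.272], [0.488, -0.099], [0.511, -0.284]]
0.045 side [[0.56, -0.1], [0.579, -0.263], [0.493, -0.097], [0.514, -0.28]] top [[0.554, -0.117], [0.574, -0.27], [0.485, -0.098], [0.508, -0.282]]
0.06 side [[0.551, -0.102], [0.57, -0.262], [0.485, -0.099], [0.506, -0.279]] top [[0.55, -0.116], [0.57, -0.267], [0.482, -0.097], [0.505, -0.279]]
```

Emit:
carry_out(targets=[255,0,-15,2,0,255,0,-25,2,0,255,0,-25,2,0,255,0,-25,0,0,255,0,-25,0,0,255,5,-25,0,1,255,8,-25,0,1,255,8,-25,0,1,255,8,-25,0,1,255,8,-25,0,0.6,255,8,-25,0,0,255,8,-25,0,0,255,5,-25,0,0,255,4,-15,0,0,255,0,-5,0,0,255,0,0,0,0])

```text
t: 21.6
eef_pos: [0.5506, -0.1815, 0.2982]
tool_rot: [0.352, -0.058, 0.934, 0.023]
contact_force: [0.2, -0.9, -4.8]
gripper_width: 0.274
grasp_force: 59.9
```

```bash
python3 st.py
```

```text
t 21.6 q [-0.91  -0.143  1.275  2.24  -0.608  0.368  2.609] 
pos [ 0.5506 -0.1815  0.2982] F [ 0.2 -0.9 -4.8]
toolz [ 0.654  0.084 -0.752] tooly [-0.125  0.992  0.002] tilt deg 41.3
```

```bash
python3 -c "
from look import *
look('l4.png',(335,170,120,140),(340,190,80,80))"
```

```text
(no output)
```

View pics/l4.png

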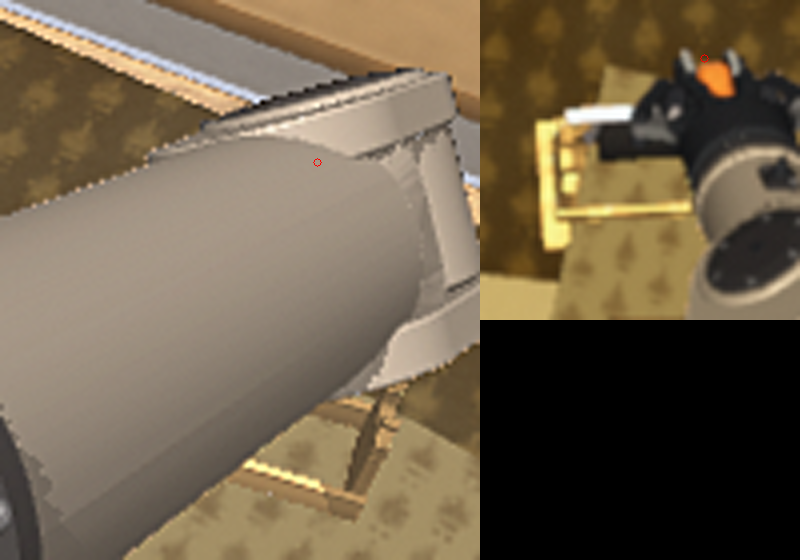

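```bash
python3 - <<'E'
from h import *
T=pickle.load(open('top0.pkl','rb'))
print(ray(T,[[361,217.5],[374,217]],np.array([.2557]*2)))
E
```

```text
[[ 0.51677033 -0.08709366  0.2557    ]
 [ 0.52075293 -0.12461309  0.2557    ]]
```

Emit:
carry_out(targets=[255,0,0,-10,0,255,0,0,-20,0,255,0,0,-20,0,255,0,0,-20,0,255,0,0,-15,0,255,0,0,-10,0,255,0,0,0,0])

```text
t: 22.4
eef_pos: [0.5321, -0.1761, 0.2434]
tool_rot: [0.346, -0.055, 0.937, 0.017]
contact_force: [0.5, -0.9, -5.3]
gripper_width: 0.275
grasp_force: 59.9
```

```bash
python3 st.py
```

```text
t 22.4 q [-1.183 -0.336  1.453  2.337  0.133  0.198  1.943] 
pos [ 0.5321 -0.1761  0.2434] F [ 0.5 -0.9 -5.3]
toolz [ 0.646  0.07  -0.761] tooly [-0.114  0.993 -0.006] tilt deg 40.5
```

Emit:
carry_out(targets=[255,10,0,20,0,255,10,0,35,0,255,10,0,35,0,255,10,0,35,0,255,10,0,35,0,255,10,0,35,0,255,10,0,35,0,255,10,0,35,0,255,0,0,20,0,255,0,0,0,0])

```text
t: 23.4
eef_pos: [0.614, -0.1757, 0.5323]
tool_rot: [0.348, -0.055, 0.936, 0.017]
contact_force: [0.2, 0.6, -4.5]
gripper_width: 0.274
grasp_force: 60.1
```

```bash
python3 st.py
```

```text
t 23.4 q [-0.895 -0.269  1.     1.767  0.06   0.827  1.834] 
pos [ 0.614  -0.1757  0.5323] F [ 0.2  0.6 -4.5]
toolz [ 0.649  0.07  -0.757] tooly [-0.115  0.993 -0.006] tilt deg 40.8
```

```bash
cat > kin.py <<'E'
from h import *
from scipy.spatial.transform import Rotation as Ro
D=[([-1.41709989,.47773209,.02233553,1.55634957,-.01148554,1.1092839,-.08309829],[.17457,.65149,.23041],[0,0,-1],[.2588,.9659,0]),
([-.17,-.158,-.355,1.398,-.042,1.913,1.077],[.318,.1508,.6458],[-.011,-.024,-1],[-.041,.999,-.023]),
([.285,-.164,-.669,1.173,-.1,1.915,1.182],[.3443,.1589,.7393],[.168,.061,-.984],[-.044,.998,.054]),
([.364,-.124,-.075,.949,-.136,1.915,1.814],[.3828,-.1299,.846],[.402,.004,-.916],[-.027,1,-.007]),
([.977,-.093,-.893,.663,-.123,1.915,1.582],[.4031,.0006,.9502],[.58,.007,-.815],[-.025,1,-.009]),
([-.27,-.334,-.239,1.803,.228,1.154,1.043],[.4461,.1197,.5735],[.557,-.008,-.831],[-.02,1,-.023]),
([-.601,0,.012,.533,.367,1.916,1.267],[.4547,.0965,.9946],[.673,.044,-.738],[-.043,.999,.021]),
([-.491,-.115,-.012,2.019,.506,.624,.787],[.5831,.1445,.4265],[.663,.041,-.748],[-.046,.999,.013]),
([-.4,.007,-.248,2.397,1.347,.391,-.238],[.5063,.1547,.2369],[.669,.042,-.742],[-.046,.999,.016]),
([.157,.345,-.834,2.364,1.837,.601,-.616],[.5446,.1565,.1525],[.663,.037,-.747],[-.048,.999,.007]),
([.388,.294,-1.146,2.435,1.731,.657,-.573],[.4933,.1551,.1732],[.666,.038,-.745],[-.046,.999,.01]),
([-.91,-.143,1.275,2.24,-.608,.368,2.609],[.5506,-.1815,.2982],[.654,.084,-.752],[-.125,.992,.002]),
([-1.183,-.336,1.453,2.337,.133,.198,1.943],[.5321,-.1761,.2434],[.646,.07,-.761],[-.114,.993,-.006]),
([-.895,-.269,1.,1.767,.06,.827,1.834],[.614,-.1757,.5323],[.649,.07,-.757],[-.115,.993,-.006])]
def rz(a):c,s=np.cos(a),np.sin(a);return np.array([[c,-s,0],[s,c,0],[0,0,1]])
def ry(a):c,s=np.cos(a),np.sin(a);return np.array([[c,0,s],[0,1,0],[-s,0,c]])
def fk(q,P):
    # P: psi0,q7off, then offsets x,z (and y) after each bend, signs fixed
    o2,o3,o4=P[2:5],P[5:8],P[8:11]; R=rz(P[0]+q[0]);p=np.array([0,0,P[11]])
    R=R@ry(q[1])@rz(q[2]);p=p+R@o2
    R=R@ry(q[3])@rz(q[4]);p=p+R@o3
    R=R@ry(q[5])@rz(q[6]+P[1]);p=p+R@o4
    return p,R
if __name__=='__main__':
    def g(P):
        r=[]
        for q,p,z,y in D:
            a,R=fk(np.array(q)*SG,P);r+=[*(a-p)*5,*(R[:,2]-z),*(R[:,1]-y)]
        return np.array(r)
    import itertools
    best=None
    for sg in itertools.product([1,-1],repeat=4):
        SG=np.array([sg[0],1,sg[1],1,sg[2],1,sg[3]])
        for p0 in np.arange(0,6.3,1.57):
          for p7 in (0,1.57,3.14,4.71):
            r=least_squares(g,[p0,p7,0,0,.4,0,0,.4,0,0,.25,.3],max_nfev=60)
            if best is None or r.cost<best[0]:best=(r.cost,r.x,SG);print(r.cost,SG,r.x.round(3))
        if best[0]<1e-3:break
    pickle.dump(best,open('kin.pkl','wb'))
E
time timeout 300 python3 kin.py
```

```text
6.252223489425799 [1 1 1 1 1 1 1] [-0.553 -2.095 -0.46  -0.132  0.033  0.055 -0.047  0.545 -0.359  0.344
  0.561  0.952]
6.252223472210646 [1 1 1 1 1 1 1] [-0.553  4.188 -0.46  -0.132  0.033  0.055 -0.047  0.545 -0.359  0.344
  0.561  0.952]
0.03446851185184393 [-1  1 -1  1 -1  1 -1] [-0.003  1.568 -0.016 -0.05   0.534 -0.018  0.007  0.473 -0.012 -0.009
  0.35   0.299]
0.03446851185183928 [-1  1 -1  1 -1  1 -1] [-0.003  1.568 -0.016 -0.05   0.534 -0.018  0.007  0.473 -0.012 -0.009
  0.35   0.299]
real	0m56.268s
user	0m56.740s
sys	0m0.064s
```

```bash
cat > kin2.py <<'E'
from kin import *
SG=np.array([-1,1,-1,1,-1,1,-1])
def fk2(q,P):
    q=np.asarray(q)*SG
    R=rz(P[0]+q[0]);p=np.array([0,0,P[1]])+R@np.array([P[2],P[3],0])
    R=R@ry(q[1]);p=p+R@np.array([P[4],P[5],0]);R=R@rz(q[2]);p=p+R@P[6:9]
    R=R@ry(q[3]);p=p+R@np.array([P[9],P[10],0]);R=R@rz(q[4]);p=p+R@P[11:14]
    R=R@ry(q[5]);p=p+R@np.array([P[14],P[15],0]);R=R@rz(q[6]+P[16]);p=p+R@np.array([0,0,P[17]])
    return p,R
lo=np.array([-2.96,-.34,-1.41,.24,-1.37,.17,-2.96]);hi=np.array([2.96,2.1,1.46,2.44,4.51,1.92,2.96])
if __name__=='__main__':
    def g(P):
        r=[]
        for q,p,z,y in D:
            a,R=fk2(q,P);r+=[*(a-p)*5,*(R[:,2]-z),*(R[:,1]-y)]
        return np.array(r)
    r=least_squares(g,[0,.3,0,0,0,0,0,0,.53,0,0,0,0,.47,0,0,1.57,.35])
    print(r.cost,r.x.round(3));print(g(r.x).reshape(-1,9)[:,:3].round(3)/5)
    pickle.dump(r.x,open('kin2.pkl','wb'))
    P=r.x
    # feasible configs at rest target, with rest-aligned tilt 41
    t=np.radians(40.8);a=np.radians(7)
    Z=np.array([np.sin(t)*np.cos(a),np.sin(t)*np.sin(a),-np.cos(t)]);Y=np.array([-np.sin(a),np.cos(a),0])
    X=np.cross(Y,Z);Rt=np.c_[X,Y,Z]
    rng=np.random.default_rng(0);S=[]
    for z in(.155,.3):
      for k in range(60):
        f=lambda q:np.r_[(fk2(q,P)[0]-[.553,-.181,z])*5,Ro.from_matrix(fk2(q,P)[1]@Rt.T).as_rotvec()]
        s=least_squares(f,rng.uniform(lo,hi),bounds=(lo,hi),max_nfev=80)
        if s.cost<1e-5:S.append((z,s.x))
    for z,q in S:print(z,q.round(2))
E
timeout 300 python3 kin2.py
```

```text
2.768587944884797e-05 [-0.     0.287  0.    -0.015 -0.    -0.015  0.    -2.863  0.542  0.
  2.831 -0.    -1.132  0.473 -0.     1.132  1.57   0.327]
[[ 0.      0.0002 -0.    ]
 [ 0.     -0.0002 -0.    ]
 [-0.0002  0.0002  0.0002]
 [-0.     -0.      0.0002]
 [ 0.0004 -0.0002 -0.0002]
 [-0.      0.0002 -0.    ]
 [-0.     -0.0002  0.    ]
 [-0.0004 -0.0004 -0.0002]
 [ 0.     -0.     -0.0002]
 [-0.      0.0004  0.0002]
 [ 0.      0.     -0.    ]
 [ 0.     -0.0002  0.0002]
 [-0.      0.0004 -0.0002]
 [ 0.      0.0002  0.0002]]
0.155 [ 0.82  0.32 -0.49  2.29  4.38  0.2  -2.34]
0.155 [-0.03  0.31  0.48  2.34  4.43  0.49 -2.48]
0.155 [ 1.4   0.58 -1.22  2.26  1.62  0.19  0.57]
0.155 [ 1.38  0.56 -1.19  2.26  1.67  0.17  0.51]
0.155 [-0.59  0.92  1.45  2.37  4.4   1.29 -2.67]
0.155 [ 0.47  0.28 -0.09  2.31  4.41  0.32 -2.42]
0.155 [ 1.49  0.72 -1.38  2.26  1.61  0.36  0.64]
0.155 [ 1.39  0.58 -1.21  2.26  1.65  0.18  0.53]
0.155 [ 1.38  0.57 -1.19  2.26  1.66  0.17  0.52]
0.155 [ 1.4   0.59 -1.22  2.26  1.65  0.2   0.54]
0.155 [ 1.43  0.62 -1.27  2.26  1.63  0.24  0.58]
0.155 [ 1.4   0.59 -1.2
[... 1462 characters left out ...]
.36  2.12 -0.28  0.34  2.3 ]
0.3 [-1.05 -0.3   1.3   2.23 -0.03  0.33  2.06]
0.3 [ 1.66  0.24 -1.38  2.12 -0.25  0.34  2.27]
0.3 [-0.34 -0.01  0.75  2.22 -0.86  0.44  2.8 ]
0.3 [ 1.68  0.25 -1.4   2.12 -0.2   0.34  2.22]
0.3 [ 1.66  0.24 -1.38  2.12 -0.24  0.34  2.26]
0.3 [-0.24 -0.01  0.64  2.21 -0.87  0.44  2.81]
0.3 [-1.01 -0.24  1.31  2.23 -0.22  0.34  2.24]
0.3 [-0.77 -0.07  1.16  2.23 -0.73  0.41  2.71]
0.3 [ 0.51  0.03 -0.13  2.17 -0.86  0.43  2.79]
0.3 [-0.65 -0.05  1.05  2.23 -0.8   0.42  2.76]
0.3 [-0.87 -0.11  1.24  2.23 -0.65  0.39  2.63]
0.3 [-0.9  -0.13  1.26  2.23 -0.6   0.38  2.59]
0.3 [-0.03  0.    0.42  2.2  -0.88  0.44  2.81]
0.3 [-1.07 -0.34  1.3   2.23  0.11  0.34  1.92]
```

```bash
cat > sim.py <<'E'
from kin2 import *
P=pickle.load(open('kin2.pkl','rb'))
VM=.7*np.array([2.39,2.39,3.14,3.14,3.14,3.14,3.14])*.1
def sim(q,rows,wp=5.,lam=1e-3,cmd=None):
    q=np.array(q,float)
    for r in rows:
        p,R=fk2(q,P);pt=p+np.array(r[:3])/1000;Rt=rz(np.radians(r[3]))@R
        l=np.maximum(lo,q-VM);h=np.minimum(hi,q+VM);q0=np.clip(q,l+1e-6,h-1e-6)
        f=lambda x:np.r_[(fk2(x,P)[0]-pt)*wp,Ro.from_matrix(fk2(x,P)[1]@Rt.T).as_rotvec(),lam*(x-q)]
        q=least_squares(f,q0,bounds=(l,h),max_nfev=30).x
    return q
def desc(q):
    p,R=fk2(q,P);return q.round(2),p.round(4),'tilt',np.degrees(np.arccos(-R[2,2])).round(1),'az',np.degrees(np.arctan2(-R[0,1],R[1,1])).round(1),'roll',R[2,1].round(3)
if __name__=='__main__':
    rows=[(0,-15,2,0),(0,-25,2,0),(0,-25,2,0),(0,-25,0,0),(0,-25,0,0),(5,-25,0,1)]+[(8,-25,0,1)]*3+[(8,-25,0,.6),(8,-25,0,0),(8,-25,0,0),(5,-25,0,0),(4,-15,0,0),(0,-5,0,0)]
    for wp in(1,5):
      q=sim([.488,-.147,-1.029,2.302,.707,.341,.431],rows,wp);print(wp,desc(q))
      q=sim([-.91,-.143,1.275,2.24,-.608,.368,2.609],[(0,0,-10,0)]+[(0,0,-20,0)]*3+[(0,0,-15,0),(0,0,-10,0)],wp);print(desc(q))
    a=np.radians(7);rng=np.random.default_rng(0)
    for td in(36,32,28,24,20):
      t=np.radians(td);d=np.radians(41.6-td)
      Z=np.array([np.sin(t)*np.cos(a),np.sin(t)*np.sin(a),-np.cos(t)]);Y=np.array([-np.sin(a),np.cos(a),0]);Rt=np.c_[np.cross(Y,Z),Y,Z]
      # TCP relative to bar: forward .0275, up .0425 at 41.6; roller leans forward by d
      fx=.0275*np.cos(d)+.0425*np.sin(d);fz=.0425*np.cos(d)-.0275*np.sin(d)
      pt=np.array([.527+fx*np.cos(a),-.1855+fx*np.sin(a),.113+fz]);S=[]
      for k in range(50):
        f=lambda q:np.r_[(fk2(q,P)[0]-pt)*5,Ro.from_matrix(fk2(q,P)[1]@Rt.T).as_rotvec()]
        s=least_squares(f,rng.uniform(lo,np.minimum(hi,3)),bounds=(lo,hi),max_nfev=60)
        if s.cost<1e-6 and s.x[4]<3:S.append(s.x)
      print(td,pt.round(3),len(S));S=sorted(S,key=lambda q:q[2])
      for q in S[::max(1,len(S)//6)]:print('  ',q.round(2))
E
timeout 400 python3 sim.py
```

```text
1 (array([-0.92, -0.18,  1.26,  2.24, -0.52,  0.35,  2.52]), array([ 0.553 , -0.1801,  0.3048]), 'tilt', np.float64(42.1), 'az', np.float64(7.1), 'roll', np.float64(0.005))
(array([-1.18, -0.34,  1.46,  2.36,  0.05,  0.17,  2.03]), array([ 0.5262, -0.1714,  0.237 ]), 'tilt', np.float64(41.1), 'az', np.float64(7.1), 'roll', np.float64(0.001))
5 (array([-0.77, -0.1 ,  1.15,  2.24, -0.75,  0.4 ,  2.73]), array([ 0.553 , -0.1801,  0.3048]), 'tilt', np.float64(42.1), 'az', np.float64(7.1), 'roll', np.float64(0.005))
(array([-1.22, -0.34,  1.46,  2.37,  0.46,  0.17,  1.61]), array([ 0.5281, -0.1722,  0.231 ]), 'tilt', np.float64(39.9), 'az', np.float64(5.6), 'roll', np.float64(-0.029))
36 [ 0.558 -0.182  0.153] 17
   [ 1.34  0.56 -1.18  2.21  1.18  0.25  0.97]
   [ 1.28  0.51 -1.1   2.21  1.06  0.19  1.06]
   [ 1.26  0.49 -1.07  2.21  1.02  0.17  1.1 ]
   [ 1.26  0.49 -1.07  2.21  1.01  0.17  1.11]
   [ 1.26  0.49 -1.07  2.21  0.99  0.17  1.12]
   [ 0.6   0.29 -0.27  2.25 -1.36  0.2  -2.94]
   [ 0.58  0.29 -0.25  2.25 -1.37  0.21 -2.92]
   [ 0.58  0.29 -0.25  2.25 -1.37  0.21 -2.92]
   [ 0
[... 819 characters left out ...]
81  0.145] 19
   [ 1.33  0.78 -1.41  2.06  1.11  0.74  1.06]
   [ 1.31  0.71 -1.34  2.07  1.03  0.67  1.1 ]
   [ 0.96  0.42 -0.8   2.08  0.39  0.38  1.63]
   [ 0.79  0.37 -0.59  2.09  0.13  0.35  1.86]
   [ 0.57  0.33 -0.33  2.11 -0.17  0.34  2.13]
   [ 0.17  0.31  0.15  2.13 -0.61  0.38  2.53]
   [-0.28  0.38  0.71  2.16 -1.01  0.51  2.89]
20 [ 0.568 -0.18   0.142] 19
   [ 1.24  0.69 -1.28  2.02  0.93  0.72  1.18]
   [ 0.91  0.43 -0.77  2.04  0.39  0.48  1.61]
   [ 0.73  0.38 -0.54  2.05  0.16  0.44  1.81]
   [ 0.51  0.34 -0.28  2.06 -0.09  0.43  2.03]
   [ 0.27  0.33  0.01  2.08 -0.33  0.43  2.25]
   [-0.12  0.36  0.48  2.1  -0.69  0.49  2.58]
   [-0.52  0.54  1.05  2.12 -1.12  0.72  2.96]
```

```bash
nproc; cat > search.py <<'E'
from sim import *
import multiprocessing as mp,time,sys
t=np.radians(41.6);Rg=np.c_[np.cross([0,1,0],[np.sin(t),0,-np.cos(t)]),[0,1,0],[np.sin(t),0,-np.cos(t)]]
OFF=Rg.T@np.array([-.0275,0,-.0425]); UP=Rg.T@np.array([0,0,1.])
def bar(q):
    p,R=fk2(q,P);return p+R@OFF,R@UP,R
def go(q,tgt,step,wp,turn=True,log=None):
    # move TCP so that it goes to tgt
    p,R=fk2(q,P);d=(np.array(tgt)-p)*1000;n=max(1,int(np.ceil(np.linalg.norm(d)/step)))
    az=np.degrees(np.arctan2(-R[0,1],R[1,1]));da=(7-az) if turn else 0
    rows=[(*np.round(d/n).tolist(),round(da/n,1))]*n
    if log is not None:log.append(rows)
    return sim(q,rows,wp)
Q0=[-.895,-.269,1.,1.767,.06,.827,1.834];BT=np.array([.527,-.1855,.113])
def run(a,log=None):
    W,wp=a;q=np.array(Q0)
    for w_ in W:q=go(q,w_,40,wp,False,log)
    for h in(.26,.18,.113):
        for _ in range(2):
            b,u,R=bar(q);p=fk2(q,P)[0];T=BT.copy();T[2]=h
            q=go(q,p+T-b,25,wp,True,log)
    b,u,R=bar(q);az=np.degrees(np.arctan2(-R[0,1],R[1,1]))
    return np.linalg.norm(b-BT)*1000,np.degrees(np.arccos(u[2])),az,np.degrees(R[2,1]),q
def job(s):
    rng=np.random.default_rng(s);n=rng.integers(1,4)
    W=[[rng.uniform(.38,.66),rng.uniform(-.35,.05),rng.uniform(.42,.95)] for _ in range(n)]
    try:r=run((W,2.))
    except Exception as e:return None
    return r[0]+2*max(0,r[1]-15)+4*abs(r[2]-7)+4*abs(r[3]),r,W
if __name__=='__main__':
    t0=time.time();R=[]
    with mp.Pool() as p:
        for r in p.imap_unordered(job,range(int(sys.argv[1]),int(sys.argv[1])+100000)):
            if r:R.append(r)
            if time.time()-t0>200:break
        p.terminate()
    R.sort(key=lambda r:r[0]);print(len(R))
    for r in R[:6]:
        print(round(r[0],1),[round(float(v),1) for v in r[1][:4]],r[1][4].round(2),np.round(r[2],2).tolist())
    for r in R[:3]:
        for wp in(1.,5.):
            v=run((r[2],wp));print(wp,[round(float(x),1) for x in v[:4]],v[4].round(2))
    pickle.dump(R[:6],open('best.pkl','wb'))
E
OMP_NUM_THREADS=1 timeout 500 python3 search.py 0
```

```text
4
1458
2.0 [1.6, 7.2, 7.0, 0.1] [ 0.72  0.31 -0.42  2.22 -0.96  0.17  2.96] [[0.5, -0.19, 0.94], [0.42, -0.17, 0.8]]
2.6 [1.9, 7.3, 7.1, -0.1] [ 0.71  0.31 -0.41  2.22 -0.96  0.17  2.96] [[0.58, -0.25, 0.56], [0.54, -0.28, 0.84], [0.45, -0.17, 0.71]]
3.1 [2.2, 7.2, 7.1, -0.1] [ 0.72  0.31 -0.41  2.22 -0.96  0.17  2.96] [[0.6, -0.19, 0.91], [0.41, -0.2, 0.79]]
3.8 [2.7, 7.0, 7.1, 0.2] [ 0.74  0.31 -0.44  2.22 -0.95  0.17  2.96] [[0.56, -0.23, 0.85], [0.43, -0.17, 0.77]]
4.0 [2.1, 7.4, 7.1, -0.4] [ 0.69  0.3  -0.39  2.22 -0.96  0.17  2.96] [[0.66, -0.27, 0.69], [0.44, -0.28, 0.61]]
4.0 [2.8, 7.2, 7.0, -0.2] [ 0.71  0.3  -0.41  2.22 -0.96  0.17  2.96] [[0.63, -0.21, 0.7], [0.56, -0.32, 0.71], [0.42, -0.28, 0.7]]
1.0 [21.1, 4.8, 7.2, 0.2] [ 0.89  0.3  -0.58  2.22 -0.93  0.17  2.96]
5.0 [0.8, 7.0, 7.1, 0.6] [ 0.76  0.32 -0.45  2.22 -0.95  0.17  2.96]
1.0 [20.8, 4.9, 7.2, 0.1] [ 0.88  0.3  -0.56  2.21 -0.93  0.17  2.96]
5.0 [0.7, 9.1, 7.0, 1.1] [ 0.52  0.3  -0.2   2.2  -0.99  0.25  2.96]
1.0 [21.6, 4.7, 7.2, 0.2] [ 0.89  0.3  -0.58  2.21 -0.93  0.17  2.96]
5.0 [0.6, 8.8, 7.0, 1.5] [ 0.57  0.3  -0.24  2.2  -0.99  0.25  2.96]
```

Emit:
carry_out(targets=[255,-10,-1,20,0,255,-10,-1,38,0,255,-10,-1,38,0,255,-10,-1,38,0,255,-10,-1,38,0,255,-10,-1,38,0,255,-10,-1,38,0,255,-10,-1,38,0,255,-10,-1,38,0,255,-10,-1,38,0,255,-10,-1,38,0,255,-20,5,-17,0,255,-20,5,-35,0,255,-20,5,-35,0,255,-20,5,-35,0,255,0,0,-17,0,255,0,0,0,0])

```text
t: 25.1
eef_pos: [0.4518, -0.1807, 0.7911]
tool_rot: [0.341, -0.051, 0.938, 0.025]
contact_force: [0.4, -0.5, -4.3]
gripper_width: 0.271
grasp_force: 60.4
```

```bash
python3 st.py; cat > plan.py <<'E'
from search import *
import search
q0=bot.get_obs()['q']
search.Q0=q0
for wp in(1.,2.,5.):
    L=[];v=run(([],wp),L);print(wp,[round(float(x),1) for x in v[:4]],v[4].round(2))
    if wp==2.:
        for r in L:print(len(r),r[0])
E
python3 plan.py
```

```text
t 25.1 q [-0.41  -0.331  0.527  1.301 -0.013  1.451  1.828] 
pos [ 0.4518 -0.1807  0.7911] F [ 0.4 -0.5 -4.3]
toolz [ 0.638  0.081 -0.766] tooly [-0.113  0.994  0.011] tilt deg 40.0
1.0 [18.7, 4.8, 7.2, 0.8] [ 0.92  0.31 -0.6   2.21 -0.93  0.17  2.96]
2.0 [3.4, 6.8, 7.1, 0.4] [ 0.76  0.31 -0.46  2.22 -0.95  0.17  2.96]
21 (5.0, -0.0, -23.0, np.float64(0.0))
1 (-1.0, -2.0, -6.0, np.float64(0.5))
4 (-0.0, 0.0, -20.0, np.float64(0.0))
1 (2.0, -9.0, -20.0, np.float64(1.0))
4 (-0.0, -1.0, -19.0, np.float64(0.1))
1 (-3.0, -0.0, -10.0, np.float64(0.3))
5.0 [0.6, 7.9, 7.0, -0.3] [ 0.64  0.3  -0.34  2.22 -0.97  0.18  2.96]
```

```bash
cat > plan2.py <<'E'
from search import *
import search,itertools
search.Q0=bot.get_obs()['q']
def j(W):return W,[run(([W],wp)) for wp in(1.,2.,5.)]
if __name__=='__main__':
    with mp.Pool() as p:
        R=p.map(j,[(x,y,z) for x in(.40,.43,.46) for y in(-.22,-.18,-.12) for z in(.5,.6,.7)])
    R.sort(key=lambda r:max(v[0]+4*abs(v[3])+2*max(0,v[1]-14) for v in r[1]))
    for W,v in R[:8]:print(W,[[round(float(x),1) for x in u[:4]] for u in v],v[1][4].round(2))
E
OMP_NUM_THREADS=1 python3 plan2.py
```

```text
(0.46, -0.22, 0.7) [[18.7, 4.8, 7.2, 0.8], [3.5, 6.9, 7.1, 0.1], [0.5, 7.9, 7.0, -0.3]] [ 0.74  0.31 -0.44  2.22 -0.95  0.17  2.96]
(0.46, -0.18, 0.7) [[19.3, 4.6, 7.3, 1.0], [4.4, 6.5, 7.2, 0.6], [0.6, 7.3, 7.0, 0.2]] [ 0.79  0.32 -0.49  2.21 -0.95  0.17  2.96]
(0.46, -0.22, 0.6) [[19.2, 4.6, 7.1, 1.1], [4.2, 6.5, 7.1, 0.8], [0.7, 7.1, 7.0, 0.6]] [ 0.8   0.32 -0.5   2.22 -0.95  0.17  2.96]
(0.46, -0.12, 0.7) [[19.3, 4.6, 7.1, 1.2], [5.7, 6.1, 7.2, 1.3], [1.1, 6.5, 7.1, 1.6]] [ 0.85  0.32 -0.54  2.21 -0.94  0.17  2.96]
(0.4, -0.12, 0.7) [[18.6, 4.5, 7.2, 1.4], [4.4, 6.0, 7.2, 2.0], [0.1, 7.2, 7.0, 2.2]] [ 0.89  0.34 -0.58  2.21 -0.93  0.17  2.96]
(0.4, -0.18, 0.7) [[19.0, 4.5, 7.2, 1.3], [4.5, 6.1, 7.1, 1.6], [0.4, 6.7, 7.0, 1.6]] [ 0.86  0.33 -0.55  2.21 -0.94  0.17  2.96]
(0.43, -0.12, 0.7) [[19.2, 4.5, 7.2, 1.3], [4.3, 6.1, 7.2, 1.6], [0.7, 6.6, 7.0, 1.5]] [ 0.87  0.33 -0.56  2.21 -0.94  0.17  2.96]
(0.43, -0.22, 0.7) [[20.1, 4.4, 7.3, 1.2], [4.4, 6.4, 7.1, 0.9], [1.0, 6.8, 7.1, 0.9]] [ 0.81  0.32 -0.51  2.21 -0.94  0.17  2.96]
```

Emit:
carry_out(targets=[255,5,0,-12,0,255,5,0,-23,0,255,5,0,-23,0,255,5,0,-23,0,255,5,0,-23,0,255,5,0,-23,0,255,5,0,-23,0,255,5,0,-23,0,255,5,0,-23,0,255,5,0,-23,0,255,5,0,-23,0,255,5,0,-23,0,255,5,0,-23,0,255,5,0,-23,0,255,5,0,-23,0,255,5,0,-23,0,255,5,0,-23,0,255,5,0,-23,0,255,5,0,-23,0,255,5,0,-23,0])

```text
t: 27.1
eef_pos: [0.5535, -0.1796, 0.3451]
tool_rot: [0.344, -0.053, 0.937, 0.024]
contact_force: [1.8, 1.6, -4.8]
gripper_width: 0.279
grasp_force: 60.4
```

```bash
cat > b.py <<'E'
from search import *
o=bot.get_obs();q=o['q'];b,u,R=bar(q)
print('t',o['t'],'q',q.round(2),'tcp',o['eef_pos'].round(4),'F',o['contact_force'].round(1))
print('bar',b.round(4),'to go mm',((BT-b)*1000).round(1),'lean',np.degrees(np.arccos(u[2])).round(1),'az',np.degrees(np.arctan2(-R[0,1],R[1,1])).round(1),'roll',np.degrees(R[2,1]).round(1))
E
python3 b.py; python3 plan.py
```

```text
t 27.1 q [-0.45 -0.11  0.8   2.15 -0.52  0.49  2.45] tcp [ 0.5535 -0.1796  0.3451] F [ 1.8  1.6 -4.8]
bar [ 0.5253 -0.1827  0.3032] to go mm [   1.7   -2.8 -190.2] lean 1.4 az 6.6 roll 0.5
1.0 [20.4, 4.6, 7.1, 0.8] [ 0.92  0.31 -0.61  2.21 -0.93  0.17  2.96]
2.0 [4.1, 6.8, 7.2, 0.2] [ 0.75  0.31 -0.45  2.22 -0.95  0.17  2.96]
2 (1.0, -1.0, -22.0, np.float64(0.2))
1 (-0.0, -1.0, 1.0, np.float64(-0.0))
4 (-0.0, 0.0, -20.0, np.float64(-0.0))
1 (1.0, -8.0, -20.0, np.float64(1.0))
3 (-0.0, -1.0, -25.0, np.float64(0.1))
1 (-3.0, -3.0, -11.0, np.float64(0.5))
5.0 [0.4, 7.5, 7.0, -0.1] [ 0.69  0.31 -0.39  2.22 -0.96  0.17  2.96]
```

Emit:
carry_out(targets=[255,1,-1,-15,0.4,255,1,-1,-18,0,255,0,-1,-18,0,255,0,0,-15,0,255,0,0,0,0])

```text
t: 27.6
eef_pos: [0.5544, -0.1816, 0.2778]
tool_rot: [0.342, -0.055, 0.938, 0.026]
contact_force: [-1.1, -0.2, -5.3]
gripper_width: 0.279
grasp_force: 60.4
```

```bash
python3 b.py; python3 plan.py|grep -v '('
```

```text
t 27.6 q [-0.49  0.04  0.93  2.24 -1.01  0.46  2.96] tcp [ 0.5544 -0.1816  0.2778] F [-1.1 -0.2 -5.3]
bar [ 0.526  -0.1848  0.2361] to go mm [   1.    -0.7 -123.1] lean 1.6 az 6.9 roll 0.6
1.0 [19.1, 4.7, 7.1, 0.9] [ 0.92  0.31 -0.6   2.21 -0.93  0.17  2.96]
2.0 [3.3, 6.9, 7.1, 0.2] [ 0.74  0.31 -0.44  2.22 -0.95  0.17  2.96]
5.0 [0.5, 7.5, 7.1, -0.2] [ 0.7   0.31 -0.4   2.22 -0.96  0.17  2.96]
```

Emit:
carry_out(targets=[255,0,0,-8,0,255,0,0,-8,0,255,0,0,-8,0,255,0,0,0,0])

```text
t: 28.0
eef_pos: [0.5551, -0.1854, 0.2708]
tool_rot: [0.342, -0.057, 0.938, 0.021]
contact_force: [-1.1, -0.8, -4.0]
gripper_width: 0.272
grasp_force: 60.4
```

```bash
python3 b.py; python3 plan.py|grep -v '('
```

```text
t 28.0 q [ 0.02  0.06  0.39  2.22 -1.02  0.42  2.96] tcp [ 0.5551 -0.1854  0.2708] F [-1.1 -0.8 -4. ]
bar [ 0.5267 -0.189   0.229 ] to go mm [   0.3    3.5 -116. ] lean 1.5 az 7.0 roll 0.1
1.0 [22.9, 4.3, 7.1, 0.7] [ 0.94  0.31 -0.62  2.21 -0.93  0.17  2.96]
2.0 [6.5, 6.0, 7.2, 1.2] [ 0.85  0.32 -0.54  2.21 -0.94  0.17  2.96]
5.0 [0.8, 6.7, 7.2, 1.2] [ 0.81  0.33 -0.5   2.21 -0.94  0.17  2.96]
```

Emit:
carry_out(targets=[255,0,2,-10,0,255,0,2,-10,0,255,0,0,-10,0,255,0,0,-10,0,255,0,0,0,0])

```text
t: 28.5
eef_pos: [0.5539, -0.1853, 0.2437]
tool_rot: [0.338, -0.057, 0.939, 0.02]
contact_force: [-0.3, 0.3, -4.3]
gripper_width: 0.274
grasp_force: 60.3
```

```bash
python3 b.py; python3 plan.py|grep -v '('
```

```text
t 28.5 q [ 0.69  0.13 -0.32  2.21 -0.99  0.33  2.96] tcp [ 0.5539 -0.1853  0.2437] F [-0.3  0.3 -4.3]
bar [ 0.5252 -0.189   0.2022] to go mm [  1.8   3.5 -89.2] lean 2.0 az 6.9 roll -0.1
1.0 [25.8, 3.9, 7.3, 0.8] [ 0.98  0.31 -0.66  2.21 -0.91  0.17  2.96]
2.0 [9.3, 5.5, 7.3, 1.6] [ 0.9   0.33 -0.59  2.21 -0.93  0.17  2.96]
5.0 [1.7, 6.4, 7.2, 2.0] [ 0.86  0.34 -0.56  2.21 -0.94  0.17  2.96]
```

Emit:
carry_out(targets=[255,1,4,0,0,255,1,1,-8,0,255,0,1,-10,0,255,0,1,-10,0,255,0,0,-10,0,255,0,0,0,0])

```text
t: 29.1
eef_pos: [0.5562, -0.1758, 0.2047]
tool_rot: [0.337, -0.058, 0.939, 0.021]
contact_force: [-0.1, 0.1, -5.0]
gripper_width: 0.272
grasp_force: 60.4
```

```bash
python3 b.py; python3 plan.py|grep -v '('
```

```text
t 29.1 q [ 1.02  0.25 -0.72  2.23 -0.94  0.17  2.95] tcp [ 0.5562 -0.1758  0.2047] F [-0.1  0.1 -5. ]
bar [ 0.5274 -0.1795  0.1632] to go mm [ -0.4  -6.  -50.2] lean 2.1 az 7.1 roll -0.0
1.0 [25.7, 3.8, 7.3, 0.9] [ 0.99  0.32 -0.67  2.21 -0.91  0.17  2.96]
2.0 [9.5, 5.5, 7.3, 1.7] [ 0.91  0.33 -0.6   2.21 -0.93  0.17  2.96]
5.0 [1.6, 6.3, 7.2, 2.2] [ 0.88  0.34 -0.57  2.21 -0.93  0.17  2.96]
```

Emit:
carry_out(targets=[255,0,-3,0,0,255,0,-3,0,0,255,0,0,-6,0,255,0,0,-6,0,255,0,0,-6,0,255,0,0,0,0])

```text
t: 29.7
eef_pos: [0.5566, -0.1853, 0.1947]
tool_rot: [0.333, -0.058, 0.941, 0.023]
contact_force: [-0.3, -1.0, -5.1]
gripper_width: 0.275
grasp_force: 60.4
```

```bash
python3 b.py; python3 plan.py|grep -v '('
```

```text
t 29.7 q [ 1.03  0.28 -0.72  2.22 -0.92  0.17  2.96] tcp [ 0.5566 -0.1853  0.1947] F [-0.3 -1.  -5.1]
bar [ 0.5275 -0.1889  0.1534] to go mm [ -0.5   3.4 -40.4] lean 2.6 az 7.1 roll 0.3
1.0 [22.6, 4.2, 7.3, 1.1] [ 0.97  0.32 -0.65  2.21 -0.92  0.17  2.96]
2.0 [8.4, 5.6, 7.3, 1.8] [ 0.91  0.33 -0.6   2.21 -0.93  0.17  2.96]
5.0 [1.7, 6.3, 7.2, 2.2] [ 0.88  0.34 -0.57  2.21 -0.93  0.17  2.96]
```

Emit:
carry_out(targets=[255,0,2,-8,0,255,0,2,-8,0,255,0,1,-8,0,255,0,1,-8,0,255,0,1,-8,0,255,0,0,0,0])

```text
t: 30.3
eef_pos: [0.5581, -0.1847, 0.1735]
tool_rot: [0.319, -0.06, 0.945, 0.031]
contact_force: [0.1, -0.5, -5.1]
gripper_width: 0.274
grasp_force: 60.4
```

```bash
python3 b.py
```

```text
t 30.3 q [ 0.97  0.32 -0.65  2.21 -0.92  0.17  2.96] tcp [ 0.5581 -0.1847  0.1735] F [ 0.1 -0.5 -5.1]
bar [ 0.5278 -0.1881  0.1331] to go mm [ -0.8   2.6 -20.1] lean 4.3 az 7.6 roll 1.2
```

Emit:
carry_out(targets=[255,0,2,-7,-0.3,255,0,2,-7,-0.3,255,0,1,-7,0,255,0,1,-7,0,255,0,0,0,0])

```text
t: 30.8
eef_pos: [0.5597, -0.1836, 0.1597]
tool_rot: [0.309, -0.057, 0.949, 0.036]
contact_force: [0.1, 0.4, -4.4]
gripper_width: 0.272
grasp_force: 60.4
```

```bash
python3 b.py
```

```text
t 30.8 q [ 0.9   0.34 -0.59  2.21 -0.93  0.17  2.96] tcp [ 0.5597 -0.1836  0.1597] F [ 0.1  0.4 -4.4]
bar [ 0.5285 -0.1866  0.12  ] to go mm [-1.5  1.1 -7. ] lean 5.7 az 7.4 roll 1.8
```

Emit:
carry_out(targets=[255,0,1,-5,-0.2,255,0,1,-5,-0.2,255,0,0,0,0])

```text
t: 31.1
eef_pos: [0.5605, -0.1836, 0.1552]
tool_rot: [0.306, -0.054, 0.95, 0.036]
contact_force: [-0.6, 0.1, -4.8]
gripper_width: 0.277
grasp_force: 60.4
```

```bash
python3 b.py
```

```text
t 31.1 q [ 0.88  0.34 -0.57  2.21 -0.93  0.17  2.96] tcp [ 0.5605 -0.1836  0.1552] F [-0.6  0.1 -4.8]
bar [ 0.529  -0.1863  0.1157] to go mm [-2.   0.8 -2.7] lean 6.1 az 7.1 roll 2.1
```

Emit:
carry_out(targets=[255,-1,0,-4,0,255,-1,0,-4,0,255,0,0,0,0])

```text
t: 31.4
eef_pos: [0.5611, -0.183, 0.1533]
tool_rot: [0.305, -0.056, 0.95, 0.038]
contact_force: [-2.6, 6.1, 8.8]
gripper_width: 0.277
grasp_force: 63.0
```

```bash
python3 b.py
```

```text
t 31.4 q [ 0.88  0.35 -0.57  2.21 -0.93  0.17  2.96] tcp [ 0.5611 -0.183   0.1533] F [-2.6  6.1  8.8]
bar [ 0.5295 -0.1859  0.1138] to go mm [-2.5  0.4 -0.8] lean 6.3 az 7.5 roll 2.2
```

Emit:
carry_out(targets=[180,0,0,0,0,170,0,0,0,0,160,0,0,0,0,150,0,0,0,0,150,0,0,0,0,150,0,0,0,0], newtons=20)

```text
t: 32.0
eef_pos: [0.5589, -0.1851, 0.1509]
tool_rot: [0.303, -0.054, 0.951, 0.038]
contact_force: [0.1, -0.4, -0.3]
gripper_width: 0.414
grasp_force: 0.0
```

```bash
python3 b.py; python3 -c "
from look import *
look('l5.png',(335,190,120,120),(340,190,80,80))"
```

```text
t 32.0 q [ 0.88  0.35 -0.57  2.21 -0.93  0.17  2.96] tcp [ 0.5589 -0.1851  0.1509] F [ 0.1 -0.4 -0.3]
bar [ 0.5272 -0.1878  0.1116] to go mm [-0.2  2.3  1.4] lean 6.5 az 7.2 roll 2.2
```

View pics/l5.png

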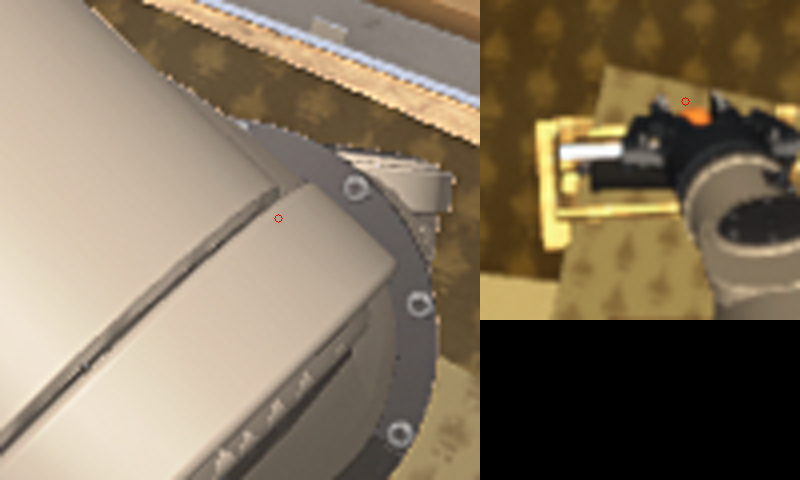

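Emit:
carry_out(targets=[60,0,0,0,0,40,0,0,0,0,30,0,0,2,0,30,0,0,6,0,30,0,0,8,0,30,0,0,0,0])

```text
t: 32.7
eef_pos: [0.5597, -0.1852, 0.1687]
tool_rot: [0.304, -0.055, 0.95, 0.037]
contact_force: [-0.3, -0.4, 0.4]
gripper_width: 0.885
grasp_force: 0.0
```

Emit:
carry_out(targets=[30,0,0,8,0,30,0,0,10,0,30,0,0,10,0,30,0,0,0,0])

```text
t: 33.1
eef_pos: [0.5598, -0.1851, 0.1968]
tool_rot: [0.304, -0.054, 0.95, 0.037]
contact_force: [0.3, 0.7, 0.4]
gripper_width: 0.881
grasp_force: 0.0
```

Clean. Go on up and away, to unblock the side camera.

Emit:
carry_out(targets=[30,0,0,15,0,30,0,0,20,0,30,0,0,30,0,30,0,0,35,0,30,0,0,40,0,30,0,0,40,0,30,0,0,40,0,30,0,0,40,0,30,0,40,20,0,30,0,40,20,0,30,0,40,0,0,30,0,40,0,0,30,0,40,0,0,30,0,40,0,0,30,0,0,0,0])

```text
t: 34.6
eef_pos: [0.5579, 0.0626, 0.4952]
tool_rot: [0.303, -0.059, 0.95, 0.039]
contact_force: [-0.0, -0.2, -0.3]
gripper_width: 0.881
grasp_force: 0.0
```

```bash
python3 st.py; python3 - <<'E'
from h import *
T0=pickle.load(open('top0.pkl','rb'))['frame'];S0=pickle.load(open('side0.pkl','rb'))['frame']
s=shot('side','s9.png');t=shot('top','t9.png')
# numeric check: bright grey bar pixels (low saturation) in the rest region of the top view
for nm,d,(x0,x1,y0,y1) in(('top',t,(350,426,205,250)),('side',s,(345,445,225,300))):
    f=d['frame'][y0:y1,x0:x1].astype(int);m=(f.min(2)>150)&(f.max(2)-f.min(2)<25)
    y,x=np.nonzero(m);print(nm,len(x))
    if len(x)>8:
        a,b=x.argmin(),x.argmax();e=[[x[a]+x0,y[x==x[a]].mean()+y0],[x[b]+x0,y[x==x[b]].mean()+y0]]
        W=ray(d,e,np.array([.117]*2));print(e,W.round(3).tolist(),'mid',W.mean(0).round(4),'yaw',np.degrees(np.arctan2(-(W[0]-W[1])[0],(W[0]-W[1])[1])).round(1))
    # handle: orange
    h=cv2.cvtColor(d['frame'][y0-40:y1,x0:x1],cv2.COLOR_RGB2HSV);m=(h[...,0]<12)&(h[...,1]>150)&(h[...,2]>100);y,x=np.nonzero(m)
    if len(x):print('handle px',len(x),x.mean()+x0,y.mean()+y0-40, ray(d,[[x.mean()+x0,y.mean()+y0-40]],np.array([.18])).round(3))
E
```

```text
t 34.6 q [ 0.55  -0.181 -0.643  1.849 -0.204  0.822  1.667] 
pos [0.5579 0.0626 0.4952] F [-0.  -0.2 -0.3]
toolz [ 0.572  0.11  -0.813] tooly [-0.136  0.99   0.039] tilt deg 35.6
top 124
[[np.int64(361), np.float64(227.5)], [np.int64(420), np.float64(225.5)]] [[0.52, -0.096, 0.117], [0.539, -0.282, 0.117]] mid [ 0.5296 -0.1894  0.117 ] yaw 5.8
handle px 3 390.3333333333333 224.0 [[ 0.522 -0.181  0.18 ]]
side 239
[[np.int64(362), np.float64(250.0)], [np.int64(437), np.float64(273.0)]] [[0.518, -0.096, 0.117], [0.54, -0.283, 0.117]] mid [ 0.5292 -0.1892  0.117 ] yaw 6.7
handle px 15 400.4666666666667 251.8 [[ 0.516 -0.186  0.18 ]]
```

```bash
python3 - <<'E'
from h import *
for n in('side','top'):
    d=imaging.read_camera(n);f=d['frame']
    h=cv2.cvtColor(f,cv2.COLOR_RGB2HSV).astype(int)
    def sil(lean):
        c,s=np.cos(lean),np.sin(lean);a=np.radians(6.5)
        L=np.array([[x,y,z] for x in(-14,14) for y in(-12,12) for z in(18,80)],float)
        L=np.c_[c*L[:,0]+s*L[:,2],L[:,1],-s*L[:,0]+c*L[:,2]+112]
        m=np.zeros(f.shape[:2],np.uint8);cv2.fillConvexPoly(m,cv2.convexHull(proj(d,w([.5293,-.1892,a],L)).round().astype(np.int32)),1);return m>0
    base=cv2.dilate((sil(-.3)|sil(0)|sil(.3)).astype(np.uint8),np.ones((5,5)))>0
    m=base&(h[...,0]<14)&(h[...,1]>115)
    print(n,'mask',m.sum(),np.argwhere(m).mean(0).round(1))
    for l in(-.3,-.15,0,.15,.3):
        s=sil(l);print(l,'IoU',round((s&m).sum()/(s|m).sum(),2),np.argwhere(s).mean(0).round(1))
E
```

```text
side mask 187 [252.1 402.4]
-0.3 IoU 0.49 [257.5 401.1]
-0.15 IoU 0.56 [254.5 401.6]
0 IoU 0.62 [251.8 402.5]
0.15 IoU 0.59 [249.9 403.2]
0.3 IoU 0.55 [247.2 403.9]
top mask 64 [224.3 391.6]
-0.3 IoU 0.3 [228.3 392.4]
-0.15 IoU 0.38 [225.6 392.3]
0 IoU 0.41 [223.3 392.3]
0.15 IoU 0.36 [221.  392.3]
0.3 IoU 0.28 [219.  391.7]
```

The handle is upright, with lean near 0. I'm handing in now.

```bash
python3 -c "
from station import bot
print(bot.hand_in())"
```

```text
the job is handed in; nothing more can be done
None
```

The roller hangs by its cross bar in both notches of the bench rest, upright and let go, and the job is handed in; the hand-in returned no verdict. By camera, the bar is within about 5 mm of the seat, and wrist force never read above about 16 N. I did not check separately that the keeper shut or that the other things stayed put.

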